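# Couple the cart drawbar to the bench ball

## Robot

A 6-joint arm with a two-finger parallel gripper is mounted at the origin on the work surface; the furniture and walls round the work are solid. World frame = base frame: x ahead of the robot, y to its left, z up, the work surface at z = 0. Lengths are in mm, angles in rad, forces in N, time in s.
With the tool pointing down it reaches from about 225 to 875 mm from the base axis. Payload 3.4 kg.
Tool frame: the origin (TCP) lies on the centre line of the jaws, within the pads' length; the fingertips stand 17 mm ahead of it and the grasp point (between the pads) lies 2 mm behind it; z points along the fingers, y is the direction in which the jaws open and shut (so a half turn about z gives the same grasp; the last joint's range is limited). The gripper opens to 85 mm and grips with 20 to 120 N. Pads are 22 mm wide; open, the fingers measure 114 mm over their backs; the gripper's body (76 mm by 85 mm) begins 54 mm behind the grasp point. The pads swing forward as they close: fully open they stand 13 mm farther back than shut.
Start: joints at [-1.409, 0.276, 1.505, -0, 1.361, -0.121], TCP at [160.45, -552.197, 209.328] pointing down, gripper open.
Joint ranges: [-2.89, 2.89], [-0.75, 2.08], [0.22, 2.7], [-1.18, 4.32], [0.11, 2.71], [-2.7, 2.7]. Speed limits (rad/s): [2.57, 2.57, 3.14, 3.14, 3.14, 3.14].

## Interface

Orientations are given as a rotation vector (axis times angle).
In Python, from bench import sensors, vision, r gives the robot as it stands.
- The arm moves only by the shell command python3 -m inch 'ROWS' [OPENING] [FORCE]. ROWS is JSON, a list of rows, each an object of numbers: "dx", "dy", "dz": the shift along the tool's x, y, z in m; "spin": the turn about the tool's z in degrees. In form: [{"dx": .., "dy": .., "dz": .., "spin": ..}, ...]. A call has 1 to 10 rows; each row shifts and turns the commanded pose from where the row before left it, along the tool's axes as they then stand; what a row does not reach is not made up. A row lasts 1/10 s, in which the tool goes at most 50 mm and 8.59 degrees, less where a joint would pass 70% of its speed; a pose out of reach is approached as far as the arm can. A call with a gripper value outside its range is refused whole. OPENING is the opening, from 0 (shut) to 1 (fully open), set as the call begins (- or left out, the last holds). The fingers move at their own pace and stop on an object; FORCE is the grip in N (left out, the last holds). Time passes only in rows, so rows that do not move let the fingers close. It gives the time, the measured TCP pose, the force and the opening at its end, in the units of the state.
- sensors.read_state(): the state, without advancing time (a new reading comes with each control period).
- vision.snapshot(name): name is "scene" or "top" or "wrist"; returns (picture, depth): 480x640x3 uint8, red, green, blue; 480x640 float32, mm along the optical axis (not along the pixel's ray), 0 where there is no reading.
- vision.camera_params(name): a dict with "camera_matrix" (3x3 intrinsics, pixels), "world_from_camera" (4x4, takes a point from camera to world coordinates). Camera axes: x right, y down, z forward; pixel columns grow to the right and rows downward; lengths in mm; the calibration is good to about 2 mm. A picture is of the moment at which its call begins: read the wrist's pose just before it. camera_params takes no time and is no camera call; for the wrist camera it gives the pose at the moment of the call.
- r.hand_in(): hands the job in, once; it reports no verdict.
The state is a dict: "t": time; "joints": joint angles; "joint_velocities": joint speeds; "joint_efforts": joint torques, N m; "position": TCP position; "tool_rot": TCP orientation; "wrist_force": force on the tool from outside, world axes, zero at the start; "torque": the same for the moment, N m; "grip_width": opening from 0.0 (shut) to 1.0 (fully open).
Only numpy, scipy, OpenCV 4.12 (cv2) and the standard library are available. Lean on these libraries where they do the work, as an engineer would, in place of code of your own. Each camera call takes 0.05 s, during which the arm holds its last target.

## Task

Mount the hand-cart drawbar coupler on the ball mount for repair: raise the coupler's handle, then lift the coupler over, set its socket on the ball with its tail foot above the rubber pad at the plate's other end, and press it gently down by hand until it is fully home on the ball before you let go. Then press the handle fully down so that it locks, and leave the coupler locked on the ball with its foot on the pad. Never push on the ball mount with more than about 40 newtons, the weight of the coupler included, and leave the other things on the bench where they are.

Things in the scene. Friction and masses are not known exactly. Their poses are not given: they have to be found in the camera images.
- coupler: Loose grey steel drawbar coupler, 0.7 to 1 kg, 230 mm long, standing level. Origin: middle of its underside; +x to the socket end, z up. Socket axis at x=95 mm. Bar to grip across y: x=-69 to -1, 30 mm wide, z=14 to 36. Tail foot: block 36x50x36 at x=-92, underside z=0. Cheeks: 30 mm wide overall, x=-1 to 77, up to z=54. Crown over the socket: up to z=59
- socket (a point): Where the ball's centre comes when home: coupler frame (95, 0, 30) mm. The socket is an upside-down cup, 47 mm outside, bore 36 mm for the 32 mm ball, flared to 46 mm over its lowest 14 mm (mouth at z=0), so it guides itself onto the ball if within 5 mm. Its flat ceiling at z=46 rests on the ball when home
- grip (a point): Point in the middle of the coupler's bar, coupler frame (-24, 0, 25) mm, near the balance point. With the handle raised past 1.2 rad there is room here for a gripper from above
- handle_hinge (a point): Hinge pin of the handle, coupler frame (61, 0, 46) mm; the axis runs along the coupler's y. The coupler stands loose: a firm pinch that does not turn with the handle may tip the coupler or slip; once part-raised, the handle can be pushed on with shut fingers from the tail side
- handle_grip (a point): Point on the handle's round black grip (14 mm diameter): when down, 85 mm toward the tail from the hinge and 20 mm above it, so 66 mm above the coupler's underside and 23 mm clear above the bar. The grip runs from 41 to 105 mm from the hinge
- handle (a joint): Handle angle, rad: 0 fully down (hard stop), 1.5 fully up. Raising swings the grip up and toward the socket. A jaw below the hinge goes under the ball as the handle comes down, only if the ball is home; below about 0.5 it blocks the ball from entering. Stays where left. At the grip, raising takes 1 to 3 N, pressing down 3 N at first, 5 N at the end
- ball_mount: Fixed dark steel plate 250x64x15 mm flat on the bench with the ball at its +x end. Origin: centre of its underside; x along the plate toward the ball, z up. The coupler belongs on it with the same heading, foot over the flat rubber pad (60x60, 3 mm high) at x=-92 mm
- ball_axis (a point): Foot of the ball's 16 mm post on the plate's top: mount frame (95, 0, 15) mm. The 32 mm ball's post is screw-adjusted: the ball's centre is 33 to 49 mm above this point. The setting is not measured; feel for it. At home the socket's rim stands 3 to 19 mm above the plate; the foot sinks up to 16 mm onto its pad when released
- glue_bottle: standing glue bottle, 65x72x199 mm, bystander at the far left
- chisel_25: chisel, 275 mm long, bystander at the far right
- bench_dog_1: small wooden bench dog, 29x29x65 mm, standing between the coupler's and the mount's places, bystander

How it is judged (in metres and radians):
On the way, in this order (a step that is already met when the one before it is completed fails the run):
1. the handle is raised, with the coupler still off the ball mount (value of joint handle above 1 rad and horizontal distance between socket and ball_axis above 0.06 m and contact force between coupler and ball_mount below 0.5 N), for 0.1 s.
2. the coupler, still held in the grip, is pressed with at least 6 N onto the ball in its socket, the handle still up (value of joint handle above 1 rad and horizontal distance between socket and ball_axis below 0.006 m and z of socket in the frame of ball_mount below 0.069 m and contact force between coupler and ball_mount above 6 N and contact force between the fingers and coupler above 12 N), for 0.2 s.
At the end, for the whole second after the job is handed in: Handle down (under 0.03 rad); socket home on the ball (within 6 mm of the post's axis, socket point 45 to 69 mm above the plate's underside); coupler heading as the plate's within 0.2 rad, foot over the plate, level within 0.13 rad, at rest and released (value of joint handle below 0.03 rad and horizontal distance between socket and ball_axis below 0.006 m and z of socket in the frame of ball_mount between 0.045 and 0.069 m and angle between the x axis of coupler and the x axis of ball_mount, either way round below 0.2 rad and x of coupler in the frame of ball_mount below 0.02 m and angle between coupler's own z axis and vertical below 0.13 rad and linear speed of coupler below 0.02 m/s); the robot touches nothing.
It fails at once if the coupler is forced: more than 40 N between the coupler and the ball mount (contact force between coupler and ball_mount above 40 N).
It fails at once if a bystander is knocked away (moved more than 30 mm) (distance of any of glue_bottle, chisel_25, bench_dog_1 from where it was at the start of the episode above 0.03 m).
It also fails if it takes over 72 s, if anything falls off the work surface, if the arm or the gripper's body presses on something with over 40 N, if the wrist force passes 120 N, or if a joint passes its speed limit or range.

## Working session

There is one attempt and no reset: what is moved stays moved. The work goes in short steps, Python scripts to look and compute and a shell command to move; the robot and the scene stay as the last step left them, time stands still between calls to the robot, and variables do not carry over. Pictures are saved under pics/ and viewed, and the job is handed in when it is done.

```bash
ls; mkdir -p pics
python3 - <<'E'
from bench import sensors, vision, r
import cv2
print(sensors.read_state())
for n in ("scene","top","wrist"):
    im,d=vision.snapshot(n); cv2.imwrite(f"pics/{n}0.png",im[:,:,::-1])
    p=vision.camera_params(n); print(n,p)
E
```

```text
pics
{'t': 0.0, 'joints': array([-1.40903037e+00,  2.76618216e-01,  1.50617045e+00, -4.70574344e-05,
        1.36069854e+00, -1.20989616e-01]), 'joint_velocities': array([ 0.00134543, -0.00130555, -0.00036757, -0.00046729,  0.00126593,
        0.00344133]), 'joint_efforts': array([-5.39298089e-04, -4.16774082e+01, -2.45804930e+01, -2.31383719e-04,
        1.11222058e-02, -1.23758002e-05]), 'position': array([ 160.31450576, -551.58662665,  208.41164711]), 'tool_rot': array([-3.10837183e+00, -4.42421851e-01,  1.32852619e-04]), 'wrist_force': array([-0.12049979, -0.1439706 ,  0.11129772]), 'torque': array([ 0.01864135, -0.00106551,  0.04684979]), 'grip_width': 1.0019409120130618}
scene {'camera_matrix': array([[450.17693352,   0.        , 312.57522879],
       [  0.        , 450.17693352, 239.58209456],
       [  0.        ,   0.        ,   1.        ]]), 'world_from_camera': array([[-5.52663643e-01, -4.13969245e-01,  7.23320373e-01,
        -1.65871773e+00],
       [-8.33403103e-01,  2.76051613e-01, -4.78784686e-01,
         4.17684436e+02],
       [-1.47162050e-03, -8.67424331e-01, -4
[... 509 characters left out ...]
560237e-02, -1.36614575e-01, -9.90312393e-01,
         9.97018232e+02],
       [ 0.00000000e+00,  0.00000000e+00,  0.00000000e+00,
         1.00000000e+00]])}
wrist {'camera_matrix': array([[359.63902508,   0.        , 322.83111603],
       [  0.        , 359.63902508, 243.31204672],
       [  0.        ,   0.        ,   1.        ]]), 'world_from_camera': array([[ 2.78944587e-01, -9.14993031e-01, -2.91509299e-01,
         2.33914167e+02],
       [-9.60307192e-01, -2.65819202e-01, -8.45591418e-02,
        -5.31111441e+02],
       [-1.17743872e-04,  3.03525791e-01, -9.52823216e-01,
         3.72341519e+02],
       [ 0.00000000e+00,  0.00000000e+00,  0.00000000e+00,
         1.00000000e+00]])}
```

View pics/top0.png

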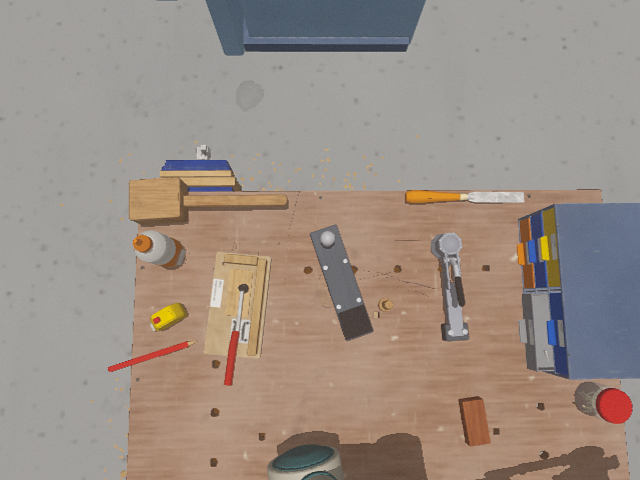

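View pics/scene0.png

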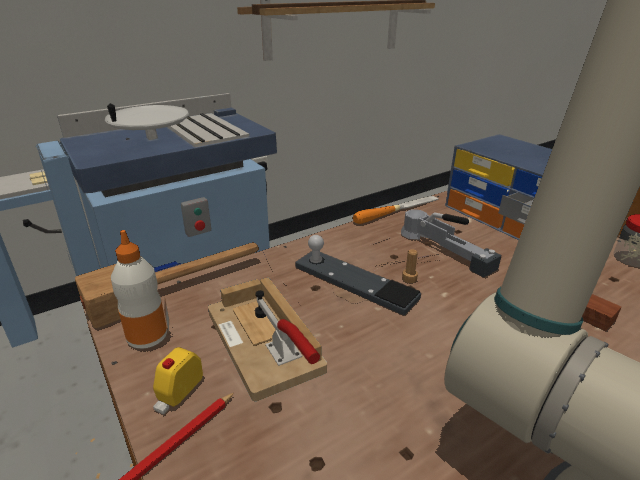

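View pics/wrist0.png

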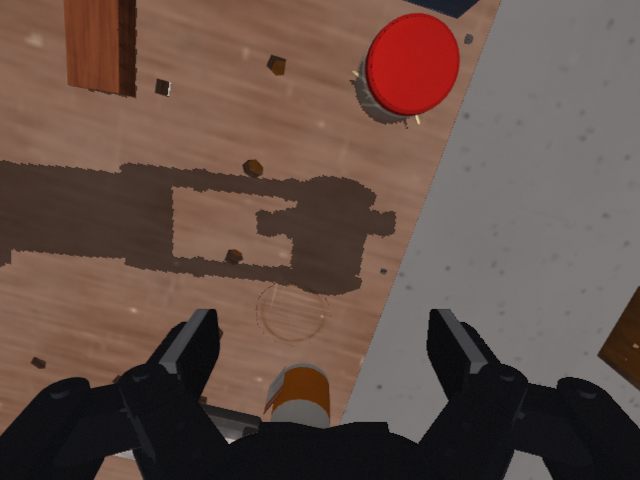

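```bash
cat > h.py <<'E'
from bench import sensors, vision, r
import cv2, numpy as np
def snap(n,name=None):
    im,d=vision.snapshot(n); p=vision.camera_params(n)
    if name: cv2.imwrite(f"pics/{name}.png",im[:,:,::-1])
    return im,d,p
def crop(im,name,x0,y0,x1,y1,s):
    cv2.imwrite(f"pics/{name}.png",cv2.resize(im[y0:y1,x0:x1,::-1],None,fx=s,fy=s,interpolation=cv2.INTER_CUBIC))
def ray(p,u,v):
    K=p["camera_matrix"];T=p["world_from_camera"]
    d=np.array([(u-K[0,2])/K[0,0],(v-K[1,2])/K[1,1],1.]); return T[:3,3],T[:3,:3]@d
def atz(p,u,v,z):
    o,d=ray(p,u,v); return o+d*(z-o[2])/d[2]
def atd(p,u,v,D):
    o,d=ray(p,u,v); return o+d*D
def proj(p,P):
    T=np.linalg.inv(p["world_from_camera"]); q=T[:3,:3]@np.asarray(P,float)+T[:3,3]
    K=p["camera_matrix"]; q=K@q; return q[:2]/q[2]
def cloud(d,p,x0,y0,x1,y1):
    v,u=np.mgrid[y0:y1,x0:x1]; D=d[y0:y1,x0:x1]; K=p["camera_matrix"];T=p["world_from_camera"]
    c=np.stack([(u-K[0,2])/K[0,0]*D,(v-K[1,2])/K[1,1]*D,D],-1)
    return c@T[:3,:3].T+T[:3,3]
E
python3 - <<'E'
from h import *
im,d,p=snap("top","top1")
np.savez("top1.npz",im=im,d=d)
crop(im,"c1",420,215,490,355,4.2); crop(im,"c2",300,215,400,345,4.5)
c=cloud(d,p,425,225,480,350)
for n,b in (("coup",(425,225,480,350)),("mount",(300,215,400,345))):
    c=cloud(d,p,*b); z=c[...,2]
    print(n,np.nanmax(z)); 
    np.set_printoptions(linewidth=250)
    print(np.round(z[::5,::4]).astype(int))
E
```

```text
coup 997.0182321844762
[[  -2   -1    0   -4    1    0   -3    1    3   -1   -1    0   -1   -2]
 [  -1   -2   -1    0    0    1   -5    0   -2    4   -2    2   -1    3]
 [   0   -1    0    3   25   49   48   55    4   -2    0   -3   -5    0]
 [   4   -3    4   27   50   53   57   60   54   48    0    0   -1   -4]
 [   0    3   10   34   50   55   59   59   56   49   -2   -2   -1    1]
 [   2   -3    8   31   51   53   53   56   51   -6   -2    0   -4    1]
 [  -2   -1    3    9   24   51   17   33   52    1    0   -2    0   -1]
 [  -4   -1   -2   -1   21   53   48   61   53    2    1    0    0    2]
 [  -2   -1    0   -1  -19   46   18   71   75   -2    1    2   -1    1]
 [   0   -1   -3   -3 -358   42   -1   -2   77   -2   -4    3    2    1]
 [   1    0    1   -2   -2   40   -2    2   77    2   -2   -1   -1    1]
 [  -3    1    2    0    1   36   52    1   83   80    2   -1    2    2]
 [   2   -3   -5   -1    0   33   53   36   83   85   -1   -2   -1   -2]
 [  -4   -1    1   -3    2   28   37   36   85   88    0   -3   -2   -6]
 [   1    1    0    0    1   24   37   36   81   85    
[... 3401 characters left out ...]
 23   15   18   18   14    0 -313    1    2    1   -2    1]
 [  -3   -3    3    0    3   -1    0    3    0    3   20   20   17   17   17   16   18   18    0   -2   -3   -2    0   -1   -1]
 [  -1   -4    0    1    1   -3   -1    1   -2   -2   -2   17   19   17   22   17   16   20   -2   -1   -2   -2    0    0   -4]
 [   1    2   -1   -1   -3   -1   -2   -3    1   -2   -1   16   19   19   18   18   14   19   16   -3    0   -2   -4   -1    0]
 [  -3   -2   -2   -2   -2   -3    2    1    0    0   -1   11   20   18   17   19   -1    1   -1    1    2   -2   -3    2   -3]
 [  -1   -1    1    3   -2   -1    0   -1    1    2   -1    0   15    0    1    0   -2   -1    1   -1   -1   -2    0   -2   -3]]
```

View pics/c1.png

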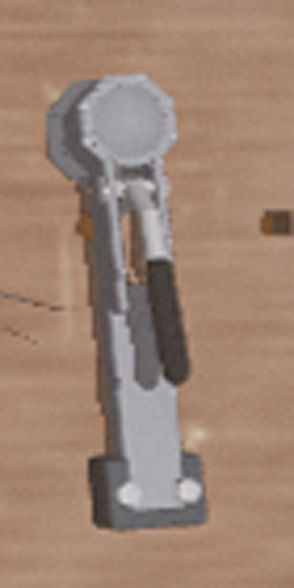

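View pics/c2.png

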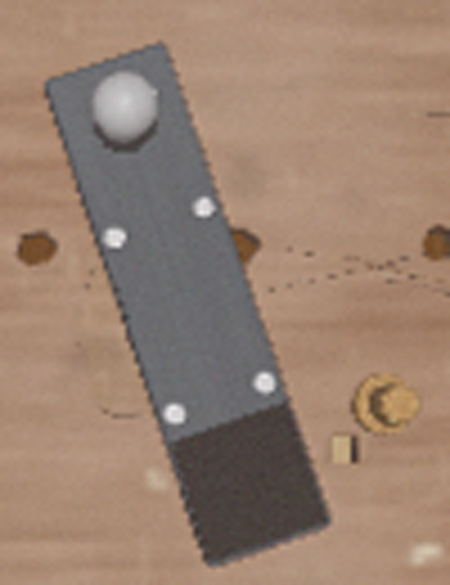

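Run:
```python
from h import *
z=np.load("top1.npz");d=z["d"];p=vision.camera_params("top")
c=[atz(p,300+u/4.5,215+v/4.5,15) for u,v in((47,85),(163,43),(330,520),(208,563))]
c=np.array(c);print(np.round(c))
m=c.mean(0);a=(c[0]+c[1]-c[2]-c[3])/2;print("mount",m,np.hypot(*a[:2]),np.degrees(np.arctan2(a[1],a[0])))
u=a[:2]/np.hypot(*a[:2]);print("ballaxis pred",m[:2]+95*u, "ball img", atz(p,300+125/4.5,215+105/4.5,56))
for b in((300,215,400,345),):
    q=cloud(d,p,*b).reshape(-1,3);k=(q[:,2]>60)&(q[:,2]<80)&(q[:,0]>600);print("ball top",q[k].mean(0),np.percentile(q[k][:,2],[50,90,98]),k.sum())
    # sphere fit
    s=q[k];A=np.c_[2*s,np.ones(len(s))];bb=(s**2).sum(1)
    from scipy.optimize import least_squares
    kk=(q[:,2]>45)&(q[:,2]<80)&(abs(q[:,0]-s[:,0].mean())<20)&(abs(q[:,1]-s[:,1].mean())<20);s=q[kk]
    f=least_squares(lambda x:np.linalg.norm(s-x,axis=1)-16,[*s.mean(0)[:2],54],loss="soft_l1",f_scale=1.5);print("ball",f.x,len(s))
    k=(q[:,2]>10)&(q[:,2]<24)&(abs(q[:,1]-m[1])<100)&(q[:,0]>400)
    r_=cv2.minAreaRect(q[k][:,:2].astype(np.float32));print(r_)
crown=atz(p,420+127/4.2,215+118/4.2,59);ft=atz(p,420+160/4.2,215+492/4.2,38);print(crown,ft)
q=cloud(d,p,425,225,480,350).reshape(-1,3)
k=(q[:,2]>54)&(q[:,2]<63)&(q[:,0]>crown[0]-25);print("crown mean",q[k].mean(0),k.sum())
k=(q[:,2]>31)&(q[:,2]<41)&(q[:,0]<500);s=q[k];print("foot+",cv2.minAreaRect(s[:,:2].astype(np.float32)),s.mean(0))
for lo in range(400,640,10):
    k=(q[:,2]>31)&(q[:,2]<41)&(q[:,0]>=lo)&(q[:,0]<lo+10)
    k2=(q[:,2]>62)&(q[:,0]>=lo)&(q[:,0]<lo+10)&(q[:,2]<110)
    print(lo, np.round(np.r_[q[k][:,1].min(),q[k][:,1].max(),k.sum()]) if k.sum() else None, np.round(np.r_[q[k2].mean(0),q[k2][:,2].max()]) if k2.sum() else None)
```

```text
[[ 656.   21.   15.]
 [ 676.  -37.   15.]
 [ 443. -113.   15.]
 [ 424.  -54.   15.]]
mount [549.77922009 -45.84295019  15.        ] 244.10644461661386 18.02190720256859
ballaxis pred [640.11835795 -16.45179215] ball img [639.37637006 -16.44515706  56.        ]
ball top [639.53956454 -15.9425295   66.1850651 ] [66.29813504 70.44953732 71.29979239] 154
ball [640.52300005 -15.89271832  54.48819251] 173
((557.5806274414062, -69.35179138183594), (248.9380340576172, 114.86699676513672), 18.405303955078125)
[ 626.06742988 -276.5009285    59.        ] [ 438.70989802 -289.86051317   38.        ]
crown mean [ 625.2116413  -278.92355264   56.46568389] 180
foot+ ((460.943603515625, -286.0796203613281), (79.96412658691406, 49.59574890136719), 5.247383117675781) [ 456.1161164  -286.45811806   35.86590182]
400 None None
410 None None
420 [-314. -264.   85.] None
430 [-312. -263.  106.] None
440 [-312. -262.  116.] None
450 [-311. -263.  100.] None
460 [-302. -271.   59.] None
470 [-301. -271.   71.] None
480 [-300. -271.   69.] None
490 [-300. -270.   61.] [ 498. -284.   88.   94.]
500 [-293. -269.   46.] [ 506. -283.   89.   94.]
510 [-293. -269.   55.] [ 516. -283.   87.   92.]
520 [-291. -268.   49.] [ 525. -282.   85.   88.]
530 [-290. -268.   26.] [ 534. -282.   83.   89.]
540 [-288. -268.   16.] [ 545. -282.   81.   85.]
550 [-268. -267.    7.] [ 555. -281.   79.   84.]
560 [-268. -267.    4.] [ 566. -281.   76.   79.]
570 [-268. -266.    6.] [ 575. -281.   73.   77.]
580 [-282. -265.   12.] [ 583. -280.   68.   75.]
590 [-290. -265.    3.] None
600 [-290. -262.   11.] None
610 [-261. -255.    7.] None
620 [-256. -254.    5.] None
630 [-258. -255.    3.] None
```

```bash
python3 -m inch '[{"dx":0.041,"dy":-0.016},{"dx":0.041,"dy":-0.016},{"dx":0.041,"dy":-0.016},{"dx":0.041,"dy":-0.016},{"dx":0.041,"dy":-0.016},{"dx":0.041,"dy":-0.016},{"dx":0.041,"dy":-0.016},{"dx":0.041,"dy":-0.016},{"dx":0.041,"dy":-0.016,"spin":6.5},{"dx":0.041,"dy":-0.016,"spin":6.5}]'
python3 -m inch '[{"dz":0},{"dz":0}]'
python3 - <<'E'
from h import *
s=sensors.read_state();print(s["t"],s["position"],s["tool_rot"],s["wrist_force"])
im,d,p=snap("wrist","w1");np.savez("w1.npz",d=d,T=p["world_from_camera"])
E
```

```text
0.2 [ 160.38826419 -551.84940246  208.76664169] [-3.10915979e+00 -4.42558515e-01  5.08786276e-05] [ 0.35001887  0.40988834 -0.33196008]schema error: expected keys dx, dy, dz, spin
schema error: expected keys dx, dy, dz, spin
```

View pics/w1.png

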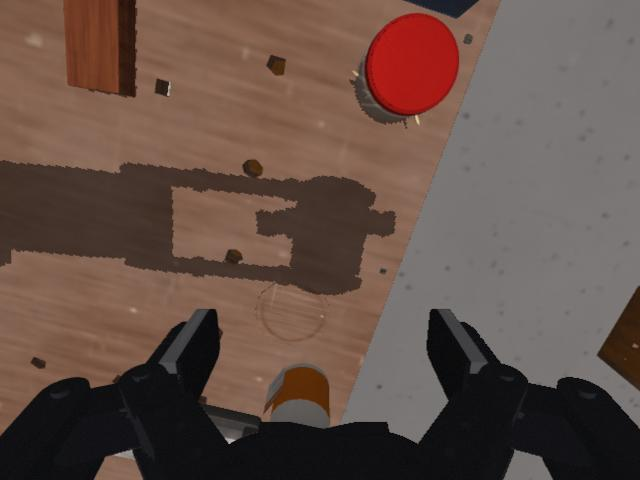

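All four keys are required; resend.

```bash
python3 -m inch '[{"dx":0.041,"dy":-0.016,"dz":0,"spin":0},{"dx":0.041,"dy":-0.016,"dz":0,"spin":0},{"dx":0.041,"dy":-0.016,"dz":0,"spin":0},{"dx":0.041,"dy":-0.016,"dz":0,"spin":0},{"dx":0.041,"dy":-0.016,"dz":0,"spin":0},{"dx":0.041,"dy":-0.016,"dz":0,"spin":0},{"dx":0.041,"dy":-0.016,"dz":0,"spin":0},{"dx":0.041,"dy":-0.016,"dz":0,"spin":0},{"dx":0.041,"dy":-0.016,"dz":0,"spin":6.5},{"dx":0.041,"dy":-0.016,"dz":0,"spin":6.5}]'
python3 -m inch '[{"dx":0,"dy":0,"dz":0,"spin":0},{"dx":0,"dy":0,"dz":0,"spin":0}]'
python3 - <<'E'
from h import *
s=sensors.read_state();print(s["t"],s["position"],s["tool_rot"],s["wrist_force"])
im,d,p=snap("wrist","w1");np.savez("w1.npz",d=d,T=p["world_from_camera"])
E
```

```text
t: 1.25
position: [513.3, -286.5, 209.4]
tool_rot: [-3.141, -0.081, 0.0]
wrist_force: [-0.2, -1.8, 0.2]
grip_width: 1.002
t: 1.45
position: [512.7, -287.6, 208.9]
tool_rot: [3.14, 0.093, -0.002]
wrist_force: [-0.2, -0.2, 0.2]
grip_width: 1.001
1.45 [ 512.66130087 -287.56852841  208.86612852] [ 3.14018565e+00  9.27723968e-02 -1.81630583e-03] [-0.18956375 -0.16089769  0.21803691]
```

View pics/w1.png

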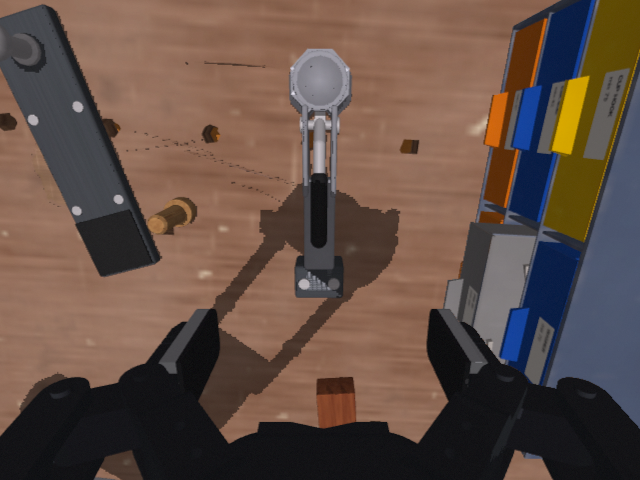

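Run:
```python
from h import *
p=vision.camera_params("wrist");print(np.round(atz(p,320,80,59),1),np.round(atz(p,319.5,275,36),1),np.round(atz(p,318.5,245,95),1),np.round(atz(p,320,180,75),1))
z=np.load("w1.npz");c=cloud(z["d"],p,285,40,365,310).reshape(-1,3)
k=(c[:,2]>55)&(c[:,2]<64)&(c[:,0]>600);print("crown",c[k].mean(0),k.sum())
for lo in range(420,600,10):
    k2=(c[:,2]>62)&(c[:,0]>=lo)&(c[:,0]<lo+10)&(c[:,2]<110)
    k=(c[:,2]>31)&(c[:,2]<41)&(c[:,0]>=lo)&(c[:,0]<lo+10)
    print(lo, np.round(np.r_[c[k][:,1].min(),c[k][:,1].max()]) if k.sum() else None, np.round(c[k2].mean(0)) if k2.sum()>3 else None)
```

```text
[ 625.1 -280.6   59. ] [ 447.3 -289.8   36. ] [ 498.3 -286.6   95. ] [ 548. -285.   75.]
crown [ 625.14756532 -280.11383738   56.53010973] 900
420 [-314. -266.] None
430 [-314. -264.] None
440 [-313. -264.] None
450 [-312. -263.] None
460 [-303. -273.] None
470 [-302. -273.] None
480 [-301. -272.] None
490 [-301. -272.] [ 498. -286.   90.]
500 [-301. -271.] [ 505. -286.   89.]
510 [-300. -271.] [ 515. -285.   87.]
520 [-300. -270.] [ 525. -285.   85.]
530 [-294. -274.] [ 535. -284.   83.]
540 [-294. -274.] [ 545. -284.   81.]
550 [-274. -273.] [ 555. -283.   78.]
560 [-293. -273.] [ 565. -283.   75.]
570 [-293. -272.] [ 575. -282.   73.]
580 [-272. -272.] [ 583. -282.   66.]
590 [-271. -271.] None
```

```bash
python3 -m inch '[{"dx":0,"dy":-0.002,"dz":0.03,"spin":0},{"dx":0,"dy":0,"dz":0.035,"spin":0},{"dx":0,"dy":0,"dz":0.035,"spin":0},{"dx":0,"dy":0,"dz":0.02,"spin":0},{"dx":0,"dy":0,"dz":0.008,"spin":0},{"dx":0,"dy":0,"dz":0,"spin":0}]' 0.5
python3 -m inch '[{"dx":0,"dy":0,"dz":0,"spin":0},{"dx":0,"dy":0,"dz":0,"spin":0},{"dx":0,"dy":0,"dz":0,"spin":0},{"dx":0,"dy":0,"dz":0,"spin":0},{"dx":0,"dy":0,"dz":0,"spin":0}]' 0 20
```

```text
t: 2.1
position: [510.8, -286.8, 80.6]
tool_rot: [-3.139, -0.086, 0.003]
wrist_force: [-0.7, -0.4, 0.1]
grip_width: 0.501
t: 2.6
position: [512.4, -286.3, 81.8]
tool_rot: [3.14, 0.088, 0.001]
wrist_force: [0.4, -1.2, 0.4]
grip_width: -0.001
```

Run:
```python
from h import *
im,d,p=snap("wrist","w2"); im2,d2,p2=snap("top"); crop(im2,"t2",400,200,500,360,3.7)
im2,d2,p2=snap("scene"); crop(im2,"s2",380,170,540,300,4.5)
```

```text
(no output)
```

View pics/w2.png

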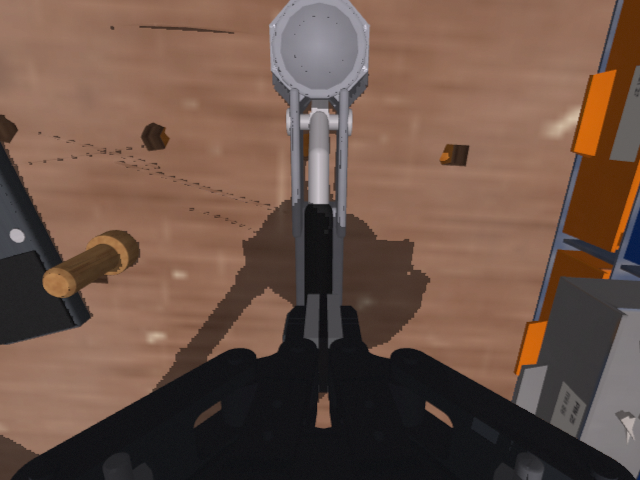

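View pics/s2.png

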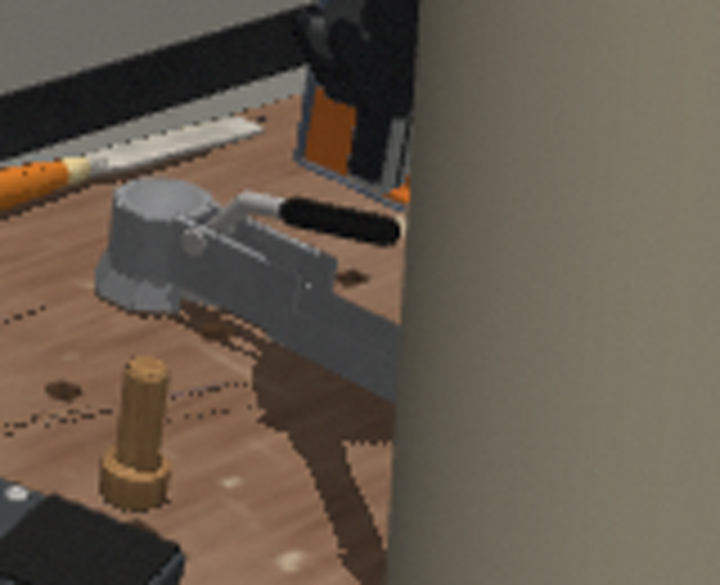

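Run:
```python
from h import *
p=vision.camera_params("scene")
for P in ((512,-286,65),(512,-286,82),(498,-286,85),(498,-286,65),(591,-281,46)):
    print(P,(proj(p,P)-[380,170])*4.5)
im,d,p=snap("wrist"); crop(im,"w2c",240,180,400,360,4.4)
c=cloud(d,p,285,180,365,330)
k=(c[...,2]>62)&(c[...,2]<110)
for lo in range(480,600,10):
    kk=k&(c[...,0]>=lo)&(c[...,0]<lo+10); print(lo,np.round(c[kk].mean(0)) if kk.sum() else None,kk.sum())
```

```text
(512, -286, 65) [358.79091737 258.8800005 ]
(512, -286, 82) [364.82982954 225.88026804]
(498, -286, 85) [390.6468269  231.89145345]
(498, -286, 65) [383.18378761 271.07797146]
(591, -281, 46) [218.29314163 232.07533384]
480 None 0
490 None 0
500 [ 508. -279.   85.] 22
510 [ 516. -284.   87.] 434
520 [ 524. -285.   89.] 738
530 [ 535. -284.   83.] 613
540 [ 545. -283.   81.] 628
550 [ 555. -283.   78.] 535
560 [ 563. -282.   75.] 272
570 None 0
580 None 0
590 None 0
```

View pics/w2c.png

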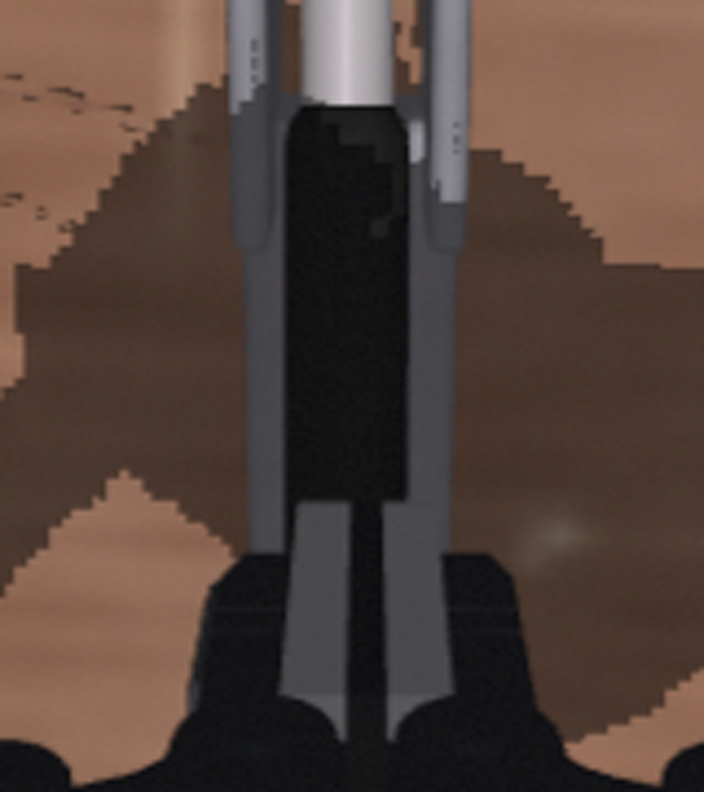

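Run:
```python
from h import *
im,d,p=snap("wrist")
for u,v in ((312,300),(333,300),(312,325),(333,325),(310,335),(322,280)):
    print((u,v),d[v,u],np.round(atd(p,u,v,d[v,u])))
s=sensors.read_state();print(s["position"],p["world_from_camera"][:3,3])
for z in (65,82,99): print(z,proj(p,(s["position"][0],s["position"][1],z)),proj(p,(s["position"][0]+11,s["position"][1],z)))
```

```text
(312, 300) 147.72974 [ 522. -282.  111.]
(333, 300) 147.37712 [ 522. -291.  112.]
(312, 325) 128.12045 [ 522. -283.  132.]
(333, 325) 127.12969 [ 523. -290.  133.]
(310, 335) 121.8057 [ 522. -282.  138.]
(322, 280) 169.71388 [ 521. -286.   89.]
[ 512.21281624 -286.24688159   81.29132372] [ 588.69424957 -282.6207742   244.98248404]
65 [321.10325683 277.19204082] [322.2286032  258.11713177]
82 [320.99988261 290.6570357 ] [322.22731121 270.07453475]
99 [320.87587752 306.80930102] [322.22575597 284.46833356]
```

Run:
```python
from h import *
im,d,p=snap("wrist")
for v in range(284,312,2):
    print(v,[np.round(atd(p,u,v,d[v,u])).astype(int).tolist() for u in (306,312,322,333,340)])
im,d,p=snap("scene");
q=cloud(d,p,380,150,480,230)
for P in ((512,-286,100),(512,-286,115)): print((proj(p,P)-[380,170])*4.5)
v0=170;u0=380
for (a,b) in ((330,100),(350,150),(350,180),(385,180),(395,150),(380,195),(340,190)):
    u=int(u0+a/4.5);v=int(v0+b/4.5);print((a,b),np.round(atd(p,u,v,d[v,u])))
```

```text
284 [[516, -279, 84], [518, -282, 87], [518, -286, 88], [496, -295, 36], [496, -299, 35]]
286 [[516, -279, 85], [517, -282, 87], [517, -286, 88], [494, -295, 35], [494, -299, 36]]
288 [[514, -279, 85], [516, -282, 87], [516, -287, 88], [492, -295, 35], [493, -299, 35]]
290 [[514, -279, 86], [515, -282, 88], [516, -287, 89], [491, -295, 35], [491, -299, 35]]
292 [[513, -279, 85], [514, -282, 89], [514, -287, 88], [490, -295, 35], [490, -300, 35]]
294 [[512, -279, 86], [521, -282, 105], [521, -286, 105], [522, -291, 106], [488, -300, 35]]
296 [[511, -279, 86], [522, -282, 108], [522, -286, 109], [522, -291, 108], [488, -300, 36]]
298 [[510, -279, 87], [522, -282, 110], [522, -286, 110], [522, -291, 110], [485, -300, 34]]
300 [[509, -279, 87], [522, -282, 112], [522, -286, 111], [523, -291, 113], [484, -300, 35]]
302 [[508, -279, 87], [522, -282, 113], [522, -286, 114], [522, -291, 114], [483, -300, 36]]
304 [[522, -280, 116], [522, -282, 116], [522, -286, 115], [522, -291, 115], [481, -300, 35]]
306 [[522, -280, 117], [522, -282, 117], [522, -286, 117], [522, -291, 116], [519, -294, 110]]
308 [[522, -280, 119], [522, -282, 119], [522, -286, 119], [522, -291, 119], [518, -294, 111]]
310 [[522, -280, 121], [523, -282, 122], [523, -286, 121], [522, -290, 120], [519, -294, 113]]
[371.34631206 190.27084471]
[376.87548772 160.05657555]
(330, 100) [ 673. -454.   44.]
(350, 150) [ 653. -450.   23.]
(350, 180) [ 652. -453.    3.]
(385, 180) [ 503. -280.  111.]
(395, 150) [ 501. -280.  126.]
(380, 195) [ 629. -453.    4.]
(340, 190) [ 651. -446.   -1.]
```

Run:
```python
from h import *
z=np.load("w1.npz");p=vision.camera_params("wrist");p["world_from_camera"]=z["T"];d=z["d"]
for u in (204,208,212,216,430,434,438,444):
    print(u,[(v,np.round(atd(p,u,v,d[v,u])).astype(int).tolist()) for v in range(304,336,6)])
print(z["T"][:3,3])
```

```text
204 [(304, [388, -160, -1]), (310, [519, -243, 248]), (316, [519, -244, 252]), (322, [519, -245, 257]), (328, [518, -246, 258]), (334, [515, -246, 258])]
208 [(304, [388, -164, -1]), (310, [519, -244, 248]), (316, [520, -246, 253]), (322, [518, -246, 255]), (328, [515, -246, 253]), (334, [513, -246, 255])]
212 [(304, [389, -169, -1]), (310, [519, -245, 247]), (316, [518, -246, 250]), (322, [515, -246, 249]), (328, [513, -246, 251]), (334, [510, -246, 250])]
216 [(304, [389, -173, 0]), (310, [381, -173, -1]), (316, [515, -246, 244]), (322, [512, -246, 244]), (328, [510, -246, 246]), (334, [507, -246, 246])]
430 [(304, [403, -419, -1]), (310, [523, -331, 245]), (316, [520, -331, 246]), (322, [518, -331, 246]), (328, [516, -331, 248]), (334, [513, -332, 248])]
434 [(304, [403, -424, -1]), (310, [524, -332, 248]), (316, [523, -331, 250]), (322, [521, -331, 251]), (328, [517, -332, 249]), (334, [515, -332, 251])]
438 [(304, [403, -429, -1]), (310, [524, -333, 248]), (316, [524, -331, 253]), (322, [523, -331, 255]), (328, [521, -331, 256]), (334, [519, -331, 256])]
444 [(304, [439, -407, 70]), (310, [524, -335, 248]), (316, [589, -285, 373]), (322, [524, -332, 257]), (328, [524, -331, 261]), (334, [522, -331, 261])]
[ 588.52423838 -284.50755363  372.54280263]
```

```bash
python3 -m inch '[{"dx":0,"dy":0,"dz":0,"spin":0},{"dx":0,"dy":0,"dz":0,"spin":0},{"dx":0,"dy":0,"dz":0.005,"spin":0},{"dx":0,"dy":0,"dz":0.015,"spin":0},{"dx":0,"dy":0,"dz":0.015,"spin":0},{"dx":0,"dy":0,"dz":0.006,"spin":0}]' 0.5
python3 -m inch '[{"dx":0,"dy":0,"dz":0,"spin":0},{"dx":0,"dy":0,"dz":0,"spin":0},{"dx":0,"dy":0,"dz":0,"spin":0},{"dx":0,"dy":0,"dz":0,"spin":0}]' 0 20
```

```text
t: 3.55
position: [511.2, -285.6, 38.7]
tool_rot: [-3.139, -0.088, 0.004]
wrist_force: [-0.3, 0.5, 0.6]
grip_width: 0.505
t: 3.95
position: [512.4, -285.8, 40.7]
tool_rot: [-3.14, -0.087, -0.001]
wrist_force: [-0.4, 1.3, -0.5]
grip_width: 0.155
```

```bash
python3 -m inch '[{"dx":0.0015,"dy":0,"dz":-0.0035,"spin":0},{"dx":0.002,"dy":0,"dz":-0.004,"spin":0},{"dx":0.0025,"dy":0,"dz":-0.004,"spin":0},{"dx":0.0025,"dy":0,"dz":-0.0035,"spin":0},{"dx":0.0025,"dy":0,"dz":-0.0035,"spin":0},{"dx":0.0027,"dy":0,"dz":-0.0035,"spin":0},{"dx":0,"dy":0,"dz":0,"spin":0}]'
```

```text
t: 4.65
position: [526.6, -285.7, 63.0]
tool_rot: [3.14, 0.088, 0.002]
wrist_force: [0.1, 0.7, -1.2]
grip_width: 0.152
```

```bash
python3 -m inch '[{"dx":0.003,"dy":0,"dz":-0.003,"spin":0},{"dx":0.003,"dy":0,"dz":-0.003,"spin":0},{"dx":0.0032,"dy":0,"dz":-0.003,"spin":0},{"dx":0.0033,"dy":0,"dz":-0.0025,"spin":0},{"dx":0.0033,"dy":0,"dz":-0.0025,"spin":0},{"dx":0.0033,"dy":0,"dz":-0.0023,"spin":0},{"dx":0,"dy":0,"dz":0,"spin":0}]'
python3 - <<'E'
from h import *
im,d,p=snap("wrist","w3"); im2,d2,p2=snap("scene"); crop(im2,"s3",380,150,540,280,4.5)
E
```

```text
t: 5.35
position: [545.8, -284.6, 79.0]
tool_rot: [3.14, 0.088, 0.002]
wrist_force: [-1.0, 0.7, -2.6]
grip_width: 0.153
```

View pics/s3.png

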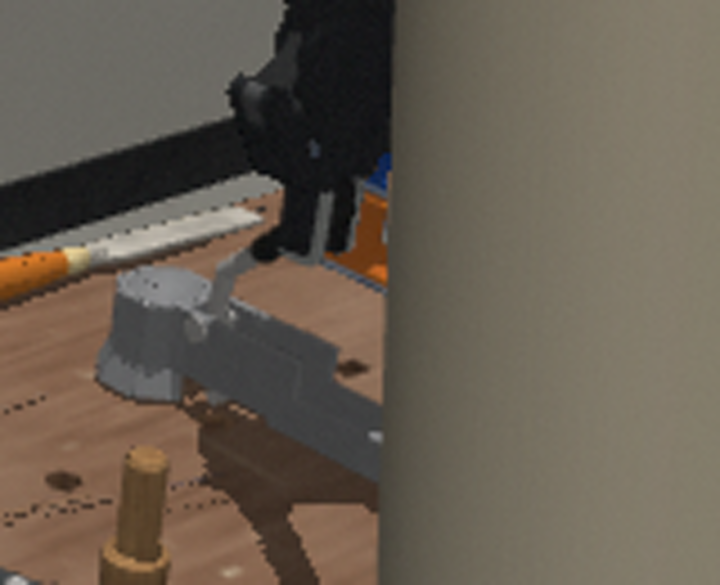

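View pics/w3.png

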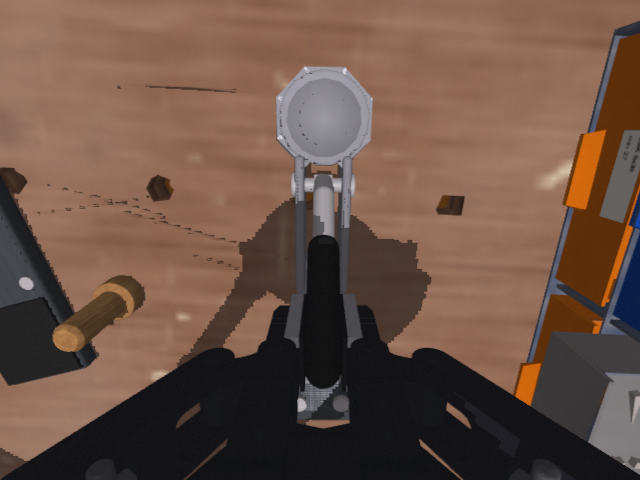

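```bash
python3 -m inch '[{"dx":0.0033,"dy":0,"dz":-0.0023,"spin":0},{"dx":0.0033,"dy":0,"dz":-0.0023,"spin":0},{"dx":0.0035,"dy":0,"dz":-0.0022,"spin":0},{"dx":0.004,"dy":0,"dz":-0.0016,"spin":0},{"dx":0.004,"dy":0,"dz":-0.0015,"spin":0},{"dx":0.0043,"dy":0,"dz":-0.0013,"spin":0},{"dx":0,"dy":0,"dz":0,"spin":0}]'
```

```text
t: 6.15
position: [568.8, -283.3, 90.2]
tool_rot: [3.14, 0.088, 0.003]
wrist_force: [1.0, -0.3, -3.5]
grip_width: 0.153
```

```bash
python3 -m inch '[{"dx":0.0043,"dy":0,"dz":-0.001,"spin":0},{"dx":0.0043,"dy":0,"dz":-0.0008,"spin":0},{"dx":0.0043,"dy":0,"dz":-0.0006,"spin":0},{"dx":0.0043,"dy":0,"dz":-0.0003,"spin":0},{"dx":0.0043,"dy":0,"dz":-0.0002,"spin":0},{"dx":0.0043,"dy":0,"dz":0,"spin":0},{"dx":0,"dy":0,"dz":0,"spin":0}]'
python3 - <<'E'
from h import *
im,d,p=snap("wrist","w4"); im2,d2,p2=snap("scene"); crop(im2,"s4",380,150,540,280,4.5)
E
```

```text
t: 6.85
position: [594.2, -281.8, 92.8]
tool_rot: [3.14, 0.088, 0.002]
wrist_force: [-0.6, 1.7, -4.7]
grip_width: 0.16
```

View pics/s4.png

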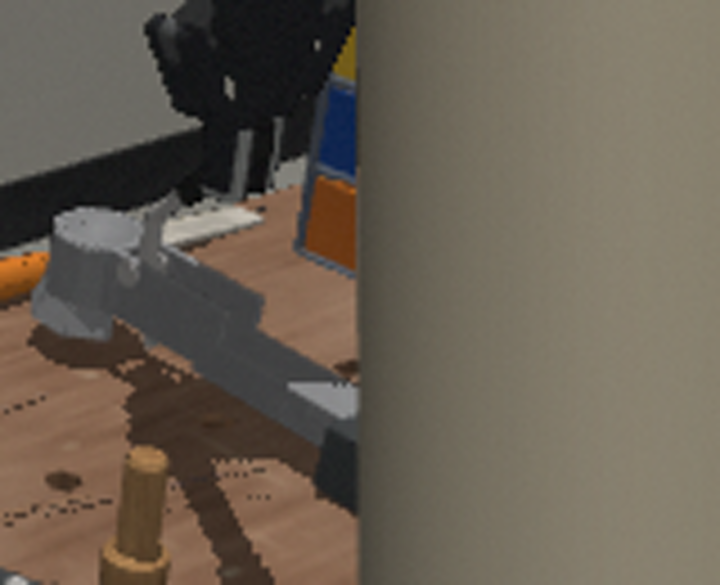

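View pics/w4.png

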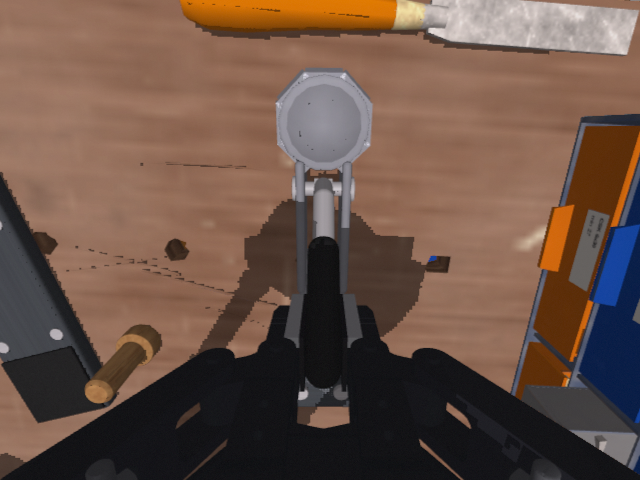

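Run:
```python
from h import *
im,d,p=snap("wrist")
for u,v in ((300,90),(325,75),(325,120),(350,140),(325,155),(300,395),(345,395),(322,180),(323,240),(323,340)):
    print((u,v),np.round(atd(p,u,v,d[v,u])))
im,d,p=snap("scene")
for a,b in ((90,215),(60,320),(340,440),(340,490),(310,385),(130,270)):
    u=int(380+a/4.5);v=int(150+b/4.5);print((a,b),np.round(atd(p,u,v,d[v,u])))
```

```text
(300, 90) [ 688. -266.   68.]
(325, 75) [ 695. -278.   67.]
(325, 120) [ 674. -279.   73.]
(350, 140) [ 666. -292.   69.]
(325, 155) [ 658. -280.   68.]
(300, 395) [ 485. -272.   40.]
(345, 395) [ 487. -305.   41.]
(322, 180) [ 645. -280.   67.]
(323, 240) [ 625. -281.  109.]
(323, 340) [ 595. -283.  139.]
(90, 215) [ 681. -277.   72.]
(60, 320) [ 669. -250.   23.]
(340, 440) [ 495. -258.   36.]
(340, 490) [ 492. -262.    9.]
(310, 385) [ 531. -277.   42.]
(130, 270) [ 639. -264.   59.]
```

```bash
python3 -m inch '[{"dx":-0.001,"dy":0,"dz":0.003,"spin":0},{"dx":-0.001,"dy":0,"dz":0.003,"spin":0},{"dx":0,"dy":0,"dz":0.003,"spin":0},{"dx":0,"dy":0,"dz":0.003,"spin":0},{"dx":0,"dy":0,"dz":0.002,"spin":0},{"dx":0,"dy":0,"dz":0,"spin":0}]'
python3 - <<'E'
from h import *
im,d,p=snap("wrist")
for u,v in ((325,75),(325,120),(325,155),(300,395),(345,395),(323,240),(323,340)):
    print((u,v),np.round(atd(p,u,v,d[v,u])))
for u,v in ((200,25),(400,30),(430,30)): print(np.round(atd(p,u,v,d[v,u])))
E
```

```text
t: 7.65
position: [592.1, -282.0, 79.1]
tool_rot: [3.14, 0.088, 0.004]
wrist_force: [4.6, 0.4, -1.3]
grip_width: 0.154
(325, 75) [ 694. -278.   51.]
(325, 120) [ 673. -280.   57.]
(325, 155) [ 656. -281.   52.]
(300, 395) [ 491. -273.   36.]
(345, 395) [ 492. -304.   35.]
(323, 240) [ 624. -281.   97.]
(323, 340) [ 593. -283.  126.]
[ 724. -202.   -1.]
[ 728. -322.   -1.]
[ 729. -340.   -1.]
```

```bash
python3 -m inch '[{"dx":0,"dy":0,"dz":0,"spin":0},{"dx":0,"dy":0,"dz":0,"spin":0},{"dx":0,"dy":0,"dz":-0.01,"spin":0},{"dx":0,"dy":0,"dz":-0.025,"spin":0},{"dx":0,"dy":0,"dz":-0.025,"spin":0},{"dx":-0.01,"dy":0,"dz":-0.004,"spin":0},{"dx":-0.02,"dy":0,"dz":0,"spin":0},{"dx":-0.022,"dy":0,"dz":0,"spin":0},{"dx":0,"dy":0,"dz":0,"spin":0}]' 0.4
python3 - <<'E'
from h import *
s=sensors.read_state()
im,d,p=snap("wrist","w5");print(s["position"])
for u,v in ((320,60),(320,150),(323,240),(323,340)):
    print((u,v),np.round(atd(p,u,v,d[v,u])))
c=cloud(d,p,270,20,370,350).reshape(-1,3)
k=(c[:,2]>55)&(c[:,2]<64)&(c[:,0]>630);print("crown",c[k].mean(0),k.sum())
for lo in range(560,660,10):
    k2=(c[:,2]>64)&(c[:,0]>=lo)&(c[:,0]<lo+10)&(c[:,2]<160); print(lo,np.round(c[k2].mean(0)) if k2.sum()>3 else None)
E
```

```text
t: 8.6
position: [535.0, -284.2, 142.3]
tool_rot: [-3.139, -0.086, 0.007]
wrist_force: [-0.2, 0.6, 0.2]
grip_width: 0.402
[ 535.02652434 -284.19785505  142.27497269]
(320, 60) [ 655. -277.   52.]
(320, 150) [ 603. -280.  117.]
(323, 240) [ 530. -286.   36.]
(323, 340) [ 417. -292.   -0.]
crown [ 670.01903698 -279.27832032   56.82610284] 1022
560 None
570 [ 579. -283.  131.]
580 [ 585. -283.  131.]
590 [ 595. -283.  123.]
600 [ 605. -282.  114.]
610 [ 615. -282.  105.]
620 [ 624. -281.   96.]
630 [ 635. -281.   84.]
640 [ 642. -281.   78.]
650 None
```

View pics/w5.png

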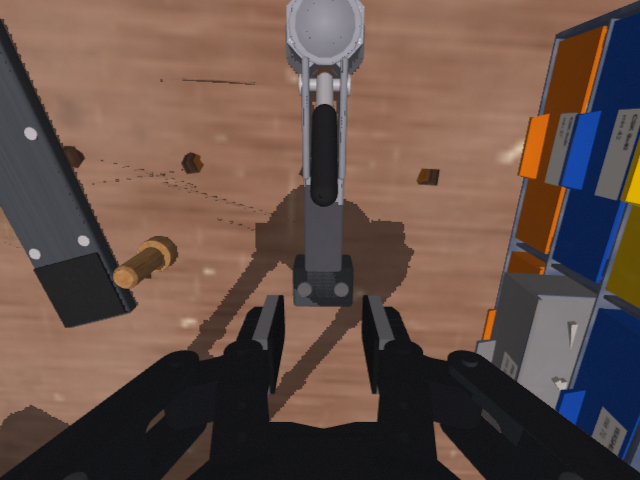

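```bash
python3 -m inch '[{"dx":0,"dy":0,"dz":0.01,"spin":0},{"dx":0,"dy":0,"dz":0.02,"spin":0},{"dx":0,"dy":0,"dz":0.02,"spin":0},{"dx":0.005,"dy":0,"dz":0,"spin":0},{"dx":0.008,"dy":0,"dz":0,"spin":0},{"dx":0.006,"dy":0,"dz":0,"spin":0},{"dx":0.005,"dy":0,"dz":0,"spin":0},{"dx":0.005,"dy":0,"dz":0,"spin":0},{"dx":0.005,"dy":0,"dz":0,"spin":0},{"dx":0.005,"dy":0,"dz":0,"spin":0}]' 0
python3 -m inch '[{"dx":0.005,"dy":0,"dz":0,"spin":0},{"dx":0.005,"dy":0,"dz":0,"spin":0},{"dx":0.005,"dy":0,"dz":0,"spin":0},{"dx":0.005,"dy":0,"dz":0,"spin":0},{"dx":0,"dy":0,"dz":0,"spin":0}]'
python3 - <<'E'
from h import *
im2,d2,p2=snap("scene"); crop(im2,"s6",380,150,540,280,4.5)
E
```

```text
t: 9.65
position: [577.9, -282.6, 93.2]
tool_rot: [3.14, 0.088, -0.001]
wrist_force: [-4.0, 0.0, 3.4]
grip_width: -0.002
t: 10.15
position: [599.6, -281.4, 92.4]
tool_rot: [3.14, 0.088, 0.003]
wrist_force: [-0.1, 0.3, 0.1]
grip_width: -0.001
```

View pics/s6.png

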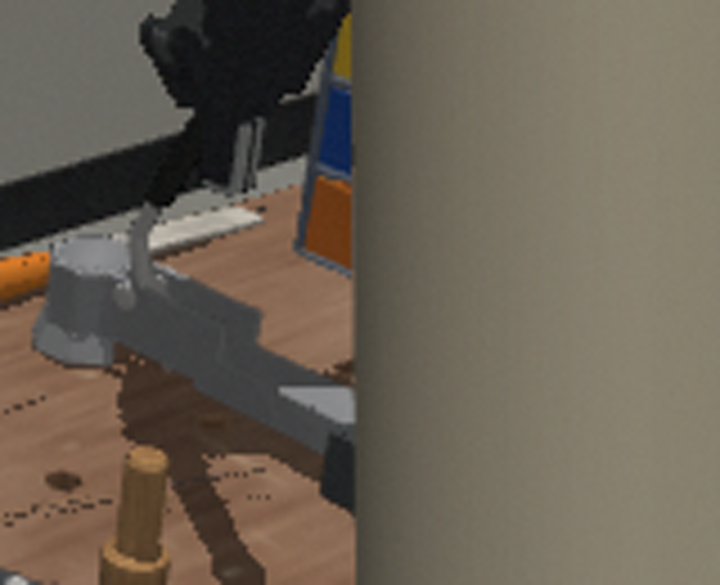

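```bash
python3 -m inch '[{"dx":0.004,"dy":0,"dz":0,"spin":0},{"dx":0.004,"dy":0,"dz":0,"spin":0},{"dx":0.004,"dy":0,"dz":0,"spin":0},{"dx":0.004,"dy":0,"dz":0,"spin":0},{"dx":0.004,"dy":0,"dz":0,"spin":0},{"dx":0,"dy":0,"dz":0,"spin":0}]'
python3 -m inch '[{"dx":-0.01,"dy":0,"dz":-0.01,"spin":0},{"dx":-0.025,"dy":0,"dz":-0.02,"spin":0},{"dx":-0.035,"dy":0,"dz":-0.02,"spin":0},{"dx":-0.02,"dy":0,"dz":0,"spin":0},{"dx":0,"dy":0,"dz":0,"spin":0},{"dx":0,"dy":0,"dz":0,"spin":0}]' 0.75
python3 - <<'E'
from h import *
s=sensors.read_state()
im,d,p=snap("wrist","w7");print(s["position"],s["tool_rot"])
np.savez("w7.npz",d=d,T=p["world_from_camera"])
c=cloud(d,p,250,0,390,330).reshape(-1,3)
k=(c[:,2]>55)&(c[:,2]<64)&(c[:,0]>630);print("crown",c[k].mean(0),k.sum())
for lo in range(400,700,10):
    k2=(c[:,2]>66)&(c[:,0]>=lo)&(c[:,0]<lo+10)&(c[:,2]<180)
    k=(c[:,2]>31)&(c[:,2]<41)&(c[:,0]>=lo)&(c[:,0]<lo+10)
    print(lo, np.round(np.r_[c[k][:,1].min(),c[k][:,1].max(),k.sum()]) if k.sum() else None, np.round(c[k2].mean(0)) if k2.sum()>3 else None)
E
```

```text
t: 10.8
position: [619.1, -280.4, 92.7]
tool_rot: [3.14, 0.088, 0.002]
wrist_force: [-0.6, -0.4, 0.6]
grip_width: -0.001
t: 11.4
position: [528.5, -285.6, 143.4]
tool_rot: [3.14, 0.086, 0.003]
wrist_force: [0.7, -0.6, 0.1]
grip_width: 0.749
[ 528.5032759  -285.58015029  143.44573844] [3.13965739 0.08644277 0.0033676 ]
crown [ 671.34972765 -278.5764442    56.28491556] 1063
400 None None
410 None None
420 None None
430 None None
440 None None
450 None None
460 [-295. -264.   32.] None
470 [-313. -263.  612.] None
480 [-312. -263.  637.] None
490 [-312. -262.  733.] None
500 [-311. -262.  592.] None
510 [-301. -271.  441.] None
520 [-300. -271.  450.] None
530 [-300. -270.  470.] None
540 [-299. -269.  503.] None
550 [-299. -269.  502.] None
560 [-299. -269.  522.] None
570 [-298. -268.  481.] None
580 [-293. -272.  391.] None
590 [-292. -272.   81.] None
600 [-292. -271.  130.] None
610 [-291. -271.   33.] None
620 [-291. -271.   14.] [ 630. -280.  146.]
630 None [ 635. -280.  149.]
640 [-290. -270.   13.] [ 641. -280.  148.]
650 [-298. -258.   34.] None
660 [-303. -255.   26.] None
670 None None
680 None None
690 None None
```

View pics/w7.png

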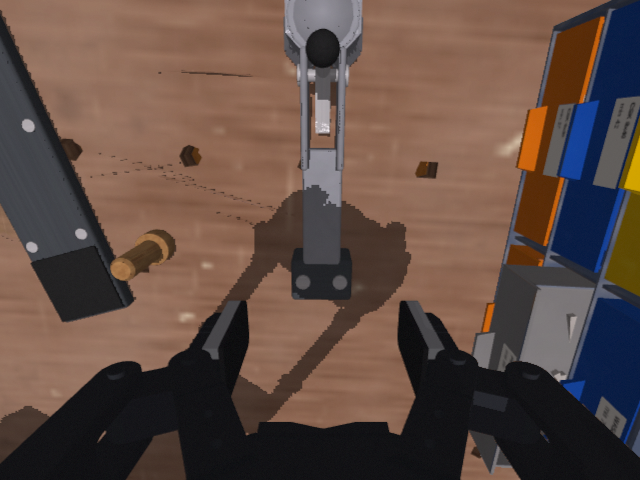

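```bash
python3 -m inch '[{"dx":0.0245,"dy":0,"dz":0.02,"spin":0},{"dx":0,"dy":0,"dz":0.035,"spin":0},{"dx":0,"dy":0,"dz":0.035,"spin":0},{"dx":0,"dy":0,"dz":0.03,"spin":0},{"dx":0,"dy":0,"dz":0.02,"spin":0},{"dx":0,"dy":0,"dz":0.012,"spin":0},{"dx":0,"dy":0,"dz":0.006,"spin":0},{"dx":0,"dy":0,"dz":0,"spin":0}]'
python3 -m inch '[{"dx":0,"dy":0,"dz":0,"spin":0},{"dx":0,"dy":0,"dz":0,"spin":0},{"dx":0,"dy":0,"dz":0,"spin":0},{"dx":0,"dy":0,"dz":0,"spin":0},{"dx":0,"dy":0,"dz":0,"spin":0}]' 0 90
```

```text
t: 12.25
position: [553.0, -283.9, -15.9]
tool_rot: [-3.14, -0.088, 0.001]
wrist_force: [-0.5, 0.2, 0.6]
grip_width: 0.747
t: 12.75
position: [553.5, -283.9, -13.7]
tool_rot: [3.14, 0.087, 0.004]
wrist_force: [0.5, 2.8, 6.2]
grip_width: 0.331
```

```bash
python3 -m inch '[{"dx":0,"dy":0,"dz":-0.005,"spin":0},{"dx":0,"dy":0,"dz":-0.015,"spin":0},{"dx":0,"dy":0,"dz":-0.02,"spin":0},{"dx":0,"dy":0,"dz":-0.025,"spin":0},{"dx":0,"dy":0,"dz":-0.025,"spin":0},{"dx":0,"dy":0,"dz":-0.02,"spin":0},{"dx":0,"dy":0,"dz":-0.005,"spin":0},{"dx":0,"dy":0,"dz":0,"spin":0},{"dx":0,"dy":0,"dz":0,"spin":0}]'
python3 - <<'E'
from h import *
s=sensors.read_state();print(s["position"],s["wrist_force"],s["torque"],s["grip_width"])
im,d,p=snap("wrist","w8")
im2,d2,p2=snap("top"); crop(im2,"t8",300,200,500,350,4)
E
```

```text
t: 13.65
position: [551.2, -283.3, 97.8]
tool_rot: [-3.138, -0.088, 0.005]
wrist_force: [0.2, -0.3, -8.1]
grip_width: 0.335
[ 551.23579074 -283.26907627   97.77068642] [ 0.15634854 -0.30956234 -8.10758342] [ 0.00179012  0.03697366 -0.06847559] 0.33521533319967145
```

View pics/w8.png

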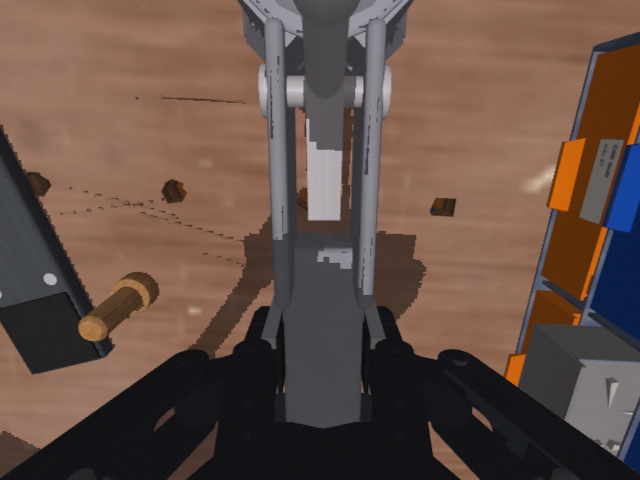

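View pics/t8.png

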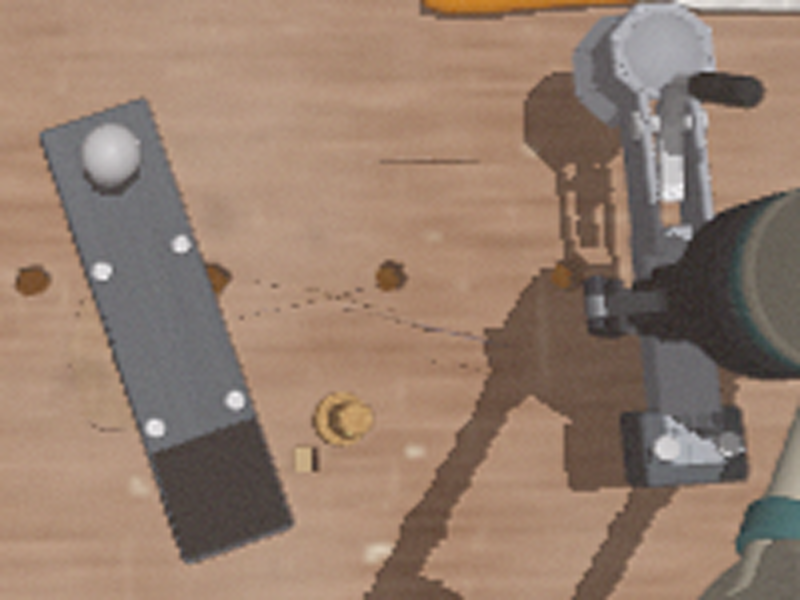

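Run:
```python
from h import *
s=sensors.read_state();print(s["position"],s["tool_rot"])
im,d,p=snap("top")
for a,b in ((662,50),(640,40),(685,40),(660,80),(660,20)):
    u,v=round(300+a/4),round(200+b/4);print("crown",np.round(atd(p,u,v,np.median(d[v-1:v+2,u-1:u+2])),1))
for a,b in ((668,448),(728,445),(655,465),(660,370),(700,470)):
    u,v=round(300+a/4),round(200+b/4);print("rear",np.round(atd(p,u,v,np.median(d[v-1:v+2,u-1:u+2])),1))
print(np.round(atz(p,465.5,212.5,172),1),np.round(atz(p,474.5,311.75,149),1))
```

```text
[ 551.38604116 -283.27774799   97.72362115] [-3.1382677  -0.08773493  0.00509027]
crown [ 670.7 -275.9  169.5]
crown [ 675.2 -265.5  166.8]
crown [ 675.2 -287.   165.9]
crown [ 656.1 -274.6  165.1]
crown [ 685.1 -276.1  165.6]
rear [ 483.2 -273.1  152. ]
rear [ 484.7 -301.8  151.3]
rear [ 475.7 -268.5  147.3]
rear [ 520.6 -273.   147. ]
rear [ 471.8 -288.8  148.4]
[ 669.2 -274.   172. ] [ 483.4 -288.3  149. ]
```

```bash
python3 -m inch '[{"dx":-0.001,"dy":-0.01,"dz":0,"spin":0},{"dx":-0.001,"dy":-0.02,"dz":0,"spin":0},{"dx":-0.001,"dy":-0.028,"dz":0,"spin":0},{"dx":-0.0015,"dy":-0.03,"dz":0,"spin":0},{"dx":-0.0015,"dy":-0.03,"dz":0,"spin":0},{"dx":-0.0015,"dy":-0.03,"dz":0,"spin":0},{"dx":-0.0015,"dy":-0.03,"dz":0,"spin":0},{"dx":-0.001,"dy":-0.028,"dz":0,"spin":0},{"dx":-0.001,"dy":-0.018,"dz":0,"spin":0},{"dx":0,"dy":-0.007,"dz":0,"spin":0}]'
python3 -m inch '[{"dx":0,"dy":0,"dz":0,"spin":-3},{"dx":0,"dy":0,"dz":0,"spin":-4},{"dx":0,"dy":0,"dz":0,"spin":-4},{"dx":0,"dy":0,"dz":0,"spin":-3},{"dx":0,"dy":0,"dz":0,"spin":-1},{"dx":0,"dy":0,"dz":0,"spin":0},{"dx":0,"dy":0,"dz":0,"spin":0},{"dx":0,"dy":0,"dz":0,"spin":0}]'
python3 - <<'E'
from h import *
s=sensors.read_state();print(s["position"],s["tool_rot"],s["wrist_force"],s["torque"],s["grip_width"])
im,d,p=snap("top"); crop(im,"t9",280,190,420,350,3.7)
c=cloud(d,p,280,190,420,350).reshape(-1,3)
k=(c[:,2]>164)&(c[:,2]<175)&(c[:,0]>600);print("crown",c[k].mean(0),k.sum())
E
```

```text
t: 14.8
position: [526.9, -50.3, 99.7]
tool_rot: [-3.138, -0.092, 0.002]
wrist_force: [0.2, -0.1, -8.2]
grip_width: 0.335
t: 15.6
position: [528.7, -54.0, 99.7]
tool_rot: [3.102, 0.496, -0.0]
wrist_force: [-0.4, 1.0, -8.0]
grip_width: 0.335
[528.71608334 -53.97710241  99.68982093] [ 3.10207481e+00  4.96099165e-01 -8.40671962e-06] [-0.3927639   1.04619191 -8.00350621] [ 0.07046063  0.03145123 -0.04317185] 0.3354137548794754
crown [642.78312121 -16.40765042 167.62607021] 365
```

View pics/t9.png

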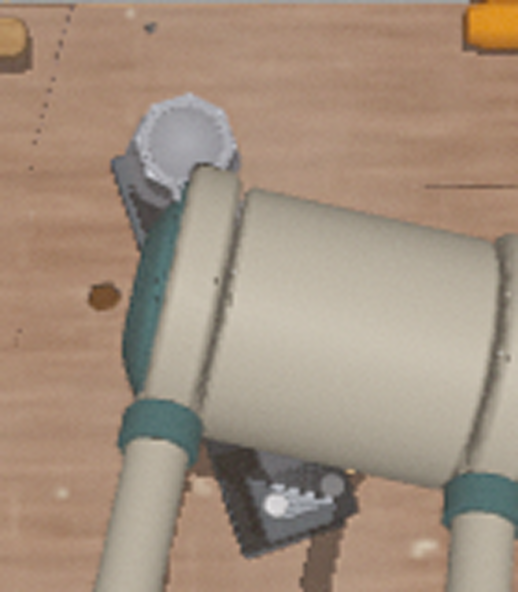

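Run:
```python
from h import *
p=vision.camera_params("top")
print(atz(p,280+186/3.7,190+143/3.7,171), [np.round(atz(p,280+a/3.7,190+b/3.7,36+112)) for a,b in((275,505),(333,485))])
im,d,p=snap("scene"); crop(im,"s9",240,130,480,310,3.3)
```

```text
[640.97132823 -18.12575178 171.        ] [array([459., -61., 148.]), array([469., -91., 148.])]
```

View pics/s9.png

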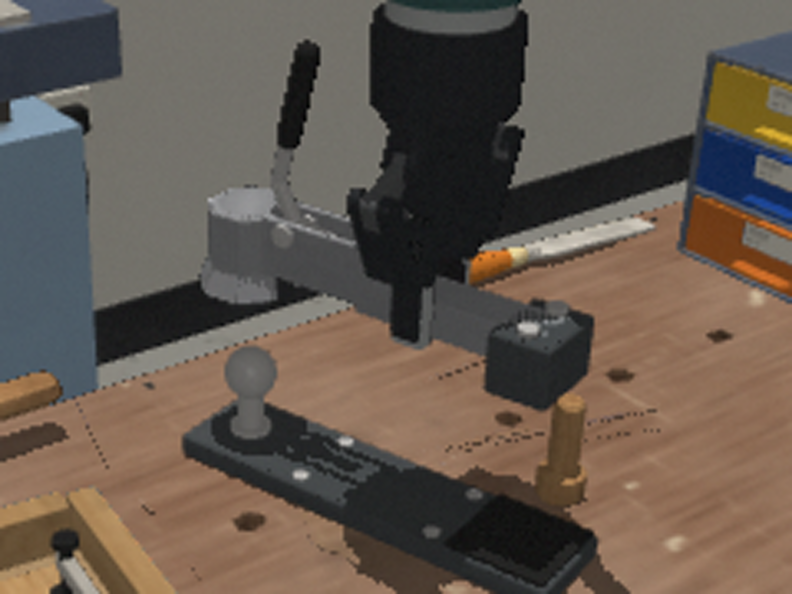

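Run:
```python
from h import *
p=vision.camera_params("scene")
for P in ((640.3,-16.2,54),(640.3,-16.2,15),(640.3,-16.2,171),(640.3,-16.2,112),(641.3,-17.5,171),(641.3,-17.5,54)):
    print(P,np.round((proj(p,P)-[240,130])*3.3,1))
im,d,p=snap("scene"); crop(im,"s9b",295,180,335,270,6.5)
c=cloud(d,p,295,180,335,270).reshape(-1,3)
from scipy.optimize import least_squares
k=(np.linalg.norm(c-[640,-16,54],axis=1)<20)&(c[:,2]>42);s=c[k]
f=least_squares(lambda x:np.linalg.norm(s-x,axis=1)-16,[640,-16,54],loss="soft_l1",f_scale=1.5);print("ball",f.x,len(s))
k=(c[:,2]>130)&(c[:,2]<168)&(np.linalg.norm(c[:,:2]-[641,-17],axis=1)<30);s=c[k];print(len(s))
# horizontal extents in image of the cup: silhouette columns per row
img=im[180:270,295:335];
```

```text
(640.3, -16.2, 54) [251.9 371.7]
(640.3, -16.2, 15) [251.7 426.3]
(640.3, -16.2, 171) [252.4 192.6]
(640.3, -16.2, 112) [252.2 285.9]
(641.3, -17.5, 171) [253.4 191.5]
(641.3, -17.5, 54) [252.7 370.4]
ball [641.2219431  -14.53551213  55.08749693] 199
466
```

View pics/s9b.png

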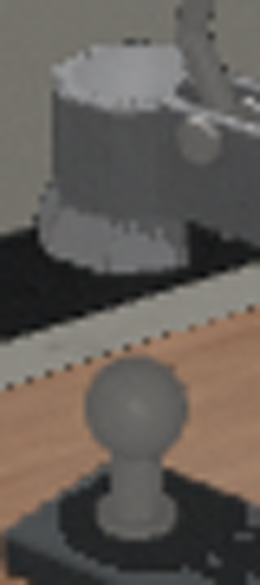

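Run:
```python
from h import *
from scipy.optimize import least_squares
im,d,p=snap("scene")
D=np.median([d]+[vision.snapshot("scene")[1] for _ in range(2)],0)
c=cloud(D,p,295,180,335,270).reshape(-1,3)
for lo,hi in ((106,120),(120,130),(130,140),(140,150),(150,160),(160,168)):
    k=(c[:,2]>lo)&(c[:,2]<hi)&(np.linalg.norm(c[:,:2]-[641,-17],axis=1)<34);s=c[k]
    for R in (23.5,None):
        g=(lambda x:np.hypot(s[:,0]-x[0],s[:,1]-x[1])-(R or x[2]))
        f=least_squares(g,[641,-17,23],loss="soft_l1",f_scale=1.5);print(lo,len(s),R,np.round(f.x,1),round(f.cost/len(s),2))
```

```text
106 71 23.5 [639.6 -11.3  23. ] 1.12
106 71 None [642.9 -15.5  28.3] 0.58
120 132 23.5 [641.7 -13.6  23. ] 1.12
120 132 None [644.1 -17.7  27.7] 0.92
130 102 23.5 [641.  -16.2  23. ] 1.74
130 102 None [649.3 -32.5  40.7] 1.23
140 108 23.5 [641.2 -16.   23. ] 2.07
140 108 None [650.9 -35.6  44.1] 1.54
150 107 23.5 [641.2 -16.2  23. ] 1.74
150 107 None [649.9 -32.3  40.8] 1.37
160 201 23.5 [639.3 -20.4  23. ] 4.67
160 201 None [641.2 -23.6  26.8] 4.37
```

```bash
python3 -m inch '[{"dx":-0.0005,"dy":-0.0015,"dz":0.005,"spin":0},{"dx":0,"dy":0,"dz":0.01,"spin":0},{"dx":0,"dy":0,"dz":0.01,"spin":0},{"dx":0,"dy":0,"dz":0.008,"spin":0},{"dx":0,"dy":0,"dz":0.005,"spin":0},{"dx":0,"dy":0,"dz":0,"spin":0}]'
python3 -m inch '[{"dx":0,"dy":0,"dz":0.003,"spin":0},{"dx":0,"dy":0,"dz":0.003,"spin":0},{"dx":0,"dy":0,"dz":0.003,"spin":0},{"dx":0,"dy":0,"dz":0,"spin":0}]'
python3 -m inch '[{"dx":0,"dy":0,"dz":0.003,"spin":0},{"dx":0,"dy":0,"dz":0.003,"spin":0},{"dx":0,"dy":0,"dz":0.003,"spin":0},{"dx":0,"dy":0,"dz":0,"spin":0}]'
```

```text
t: 16.5
position: [527.0, -52.6, 60.5]
tool_rot: [-3.101, -0.497, 0.004]
wrist_force: [0.5, -0.6, -8.4]
grip_width: 0.332
t: 16.9
position: [527.5, -52.7, 52.4]
tool_rot: [-3.102, -0.497, 0.001]
wrist_force: [-0.4, -0.2, -9.0]
grip_width: 0.336
t: 17.3
position: [527.3, -52.6, 43.1]
tool_rot: [-3.102, -0.497, 0.002]
wrist_force: [-0.1, 1.0, -8.5]
grip_width: 0.335
```

```bash
python3 -m inch '[{"dx":0,"dy":0,"dz":0.003,"spin":0},{"dx":0,"dy":0,"dz":0.003,"spin":0},{"dx":0,"dy":0,"dz":0.003,"spin":0},{"dx":0,"dy":0,"dz":0,"spin":0}]'
python3 -m inch '[{"dx":0,"dy":0,"dz":0.003,"spin":0},{"dx":0,"dy":0,"dz":0.003,"spin":0},{"dx":0,"dy":0,"dz":0.003,"spin":0},{"dx":0,"dy":0,"dz":0,"spin":0}]'
python3 - <<'E'
from h import *
im,d,p=snap("scene"); crop(im,"s10",240,130,480,310,3.3)
E
```

```text
t: 17.7
position: [527.4, -52.6, 34.2]
tool_rot: [-3.102, -0.497, 0.002]
wrist_force: [-0.2, -0.2, -7.9]
grip_width: 0.335
t: 18.1
position: [527.4, -52.6, 25.1]
tool_rot: [-3.102, -0.497, 0.002]
wrist_force: [-0.5, -0.0, -7.5]
grip_width: 0.332
```

View pics/s10.png

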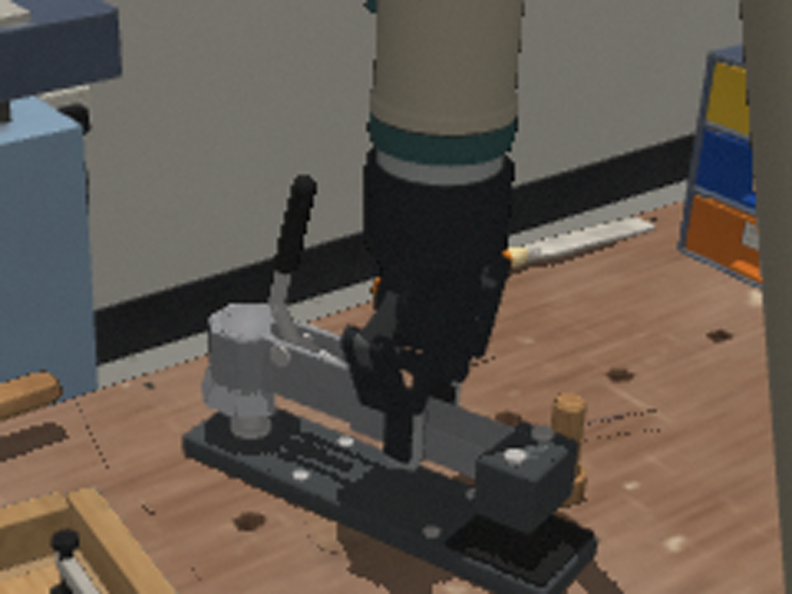

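Ball is inside the socket, level, handle up. Now smaller steps until contact.

```bash
python3 -m inch '[{"dx":0,"dy":0,"dz":0.003,"spin":0},{"dx":0,"dy":0,"dz":0.003,"spin":0},{"dx":0,"dy":0,"dz":0.002,"spin":0},{"dx":0,"dy":0,"dz":0,"spin":0}]'
python3 -m inch '[{"dx":0,"dy":0,"dz":0.0015,"spin":0},{"dx":0,"dy":0,"dz":0.0015,"spin":0},{"dx":0,"dy":0,"dz":0,"spin":0}]'
```

```text
t: 18.55
position: [527.5, -52.7, 17.3]
tool_rot: [-3.102, -0.497, 0.001]
wrist_force: [-0.1, 0.2, -8.5]
grip_width: 0.336
t: 18.85
position: [527.6, -52.7, 14.5]
tool_rot: [-3.102, -0.497, 0.001]
wrist_force: [-0.4, -0.6, -8.1]
grip_width: 0.338
```

```bash
python3 -m inch '[{"dx":0,"dy":0,"dz":0.001,"spin":0},{"dx":0,"dy":0,"dz":0.001,"spin":0},{"dx":0,"dy":0,"dz":0,"spin":0}]'
```

```text
t: 19.15
position: [527.7, -52.7, 12.6]
tool_rot: [-3.102, -0.497, 0.0]
wrist_force: [0.3, -0.3, -7.1]
grip_width: 0.334
```

```bash
python3 -m inch '[{"dx":0,"dy":0,"dz":0.001,"spin":0},{"dx":0,"dy":0,"dz":0,"spin":0}]'
```

```text
t: 19.35
position: [528.0, -52.8, 11.7]
tool_rot: [3.102, 0.497, 0.001]
wrist_force: [0.4, 0.2, -8.4]
grip_width: 0.335
```

```bash
for i in 1 2; do python3 -m inch '[{"dx":0,"dy":0,"dz":0.001,"spin":0},{"dx":0,"dy":0,"dz":0,"spin":0}]' | grep -E "posi|wrist"; done
```

```text
position: [528.1, -52.7, 10.9]
wrist_force: [-1.7, 0.0, -5.8]
position: [528.3, -52.8, 10.1]
wrist_force: [-2.2, 0.4, -3.2]
```

```bash
python3 -m inch '[{"dx":0,"dy":0,"dz":0.001,"spin":0},{"dx":0,"dy":0,"dz":0,"spin":0}]'
```

```text
t: 19.95
position: [528.5, -52.7, 9.3]
tool_rot: [3.102, 0.497, 0.003]
wrist_force: [-2.3, 1.1, -0.0]
grip_width: 0.335
```

```bash
python3 -m inch '[{"dx":0,"dy":0,"dz":0.001,"spin":0},{"dx":0,"dy":0,"dz":0,"spin":0}]'
python3 -m inch '[{"dx":0,"dy":0,"dz":0.001,"spin":0},{"dx":0,"dy":0,"dz":0,"spin":0},{"dx":0,"dy":0,"dz":0,"spin":0},{"dx":0,"dy":0,"dz":0,"spin":0},{"dx":0,"dy":0,"dz":0,"spin":0}]'
python3 - <<'E'
from h import *
s=sensors.read_state();print(s["torque"],s["wrist_force"])
im,d,p=snap("scene"); crop(im,"s11",240,130,480,310,3.3)
im,d,p=snap("wrist","w11")
E
```

```text
t: 20.15
position: [528.7, -52.9, 7.9]
tool_rot: [3.101, 0.497, 0.003]
wrist_force: [-1.0, 0.0, -1.9]
grip_width: 0.335
t: 20.65
position: [528.8, -52.8, 7.2]
tool_rot: [3.101, 0.497, 0.003]
wrist_force: [-0.6, 1.5, 3.7]
grip_width: 0.34
[ 0.45994577 -1.03949828  0.15257301] [-0.55075814  1.48196195  3.73120461]
```

View pics/s11.png

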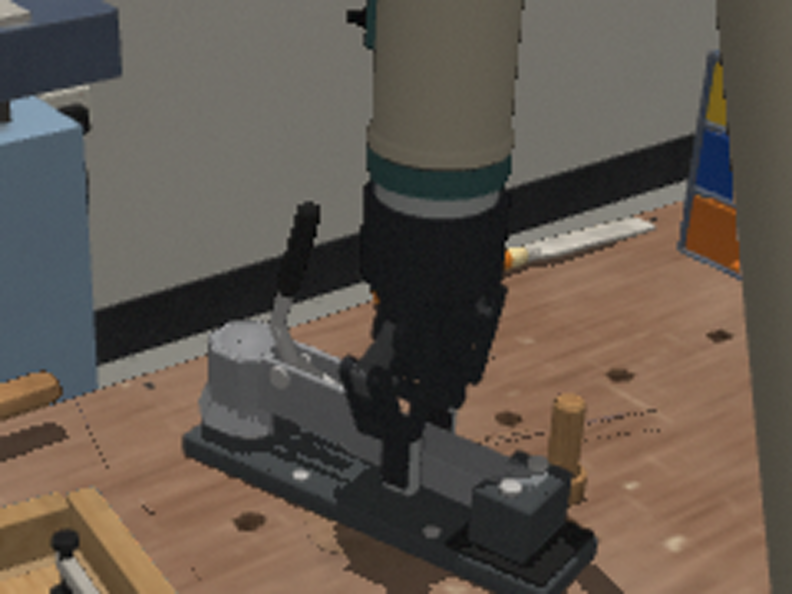

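View pics/w11.png

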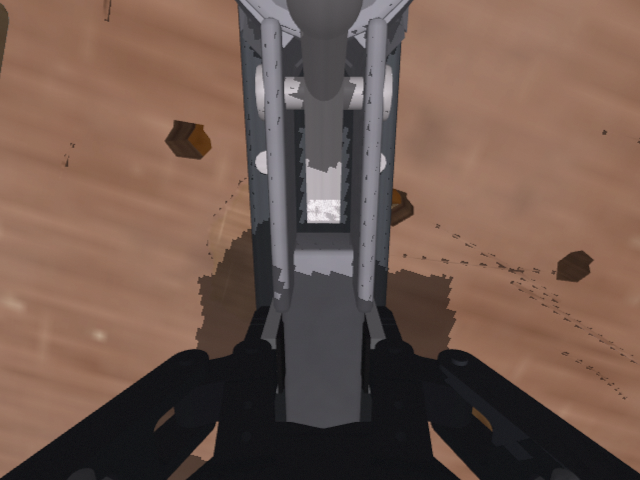

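Run:
```python
from h import *
im,d,p=snap("scene")
D=np.median([d]+[vision.snapshot("scene")[1] for _ in range(2)],0)
for a,b in ((235,335),(250,335),(240,345),(225,340),(515,485),(490,495),(530,480),(545,478)):
    u,v=round(240+a/3.3),round(130+b/3.3);print((a,b),np.round(atd(p,u,v,np.median(D[v-1:v+2,u-1:u+2])),1))
im,d,p=snap("top"); c=cloud(d,p,280,190,420,350).reshape(-1,3)
k=(c[:,2]>72)&(c[:,2]<100)&(np.hypot(c[:,0]-640,c[:,1]+16)<18);s=c[k];print("crown top",s.mean(0),np.percentile(s[:,2],[10,50,90]),k.sum())
crop(im,"t11",280,190,420,350,3.7)
```

```text
(235, 335) [640.4  -3.7  82. ]
(250, 335) [634.7 -11.6  82.2]
(240, 345) [633.2  -3.5  78.7]
(225, 340) [644.5   0.7  79.2]
(515, 485) [458.2 -60.8  58.6]
(490, 495) [464.8 -48.8  53.1]
(530, 480) [462.1 -76.8  54.5]
(545, 478) [458.4 -82.9  54.3]
crown top [640.41741473 -15.70939805  80.29630504] [76.66359603 80.49161156 83.59839472] 226
```

View pics/t11.png

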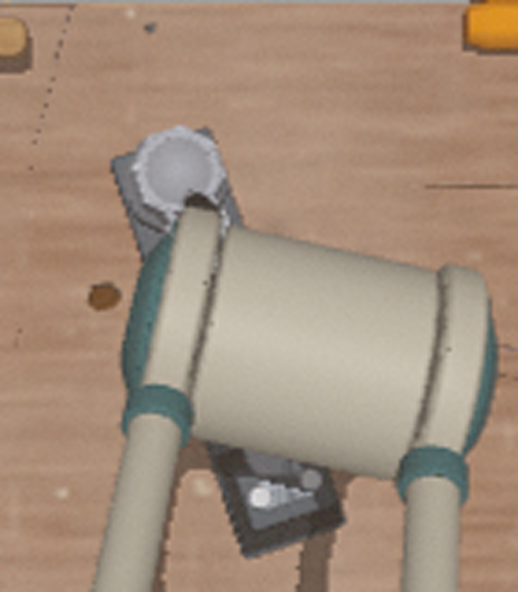

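```bash
python3 -m inch '[{"dx":0,"dy":0,"dz":0.001,"spin":0},{"dx":0,"dy":0,"dz":0,"spin":0},{"dx":0,"dy":0,"dz":0,"spin":0},{"dx":0,"dy":0,"dz":0,"spin":0}]'
```

```text
t: 21.35
position: [528.8, -52.8, 7.1]
tool_rot: [3.101, 0.497, 0.004]
wrist_force: [-1.1, 1.0, 12.3]
grip_width: 0.331
```

```bash
python3 -m inch '[{"dx":0,"dy":0,"dz":0,"spin":0},{"dx":0,"dy":0,"dz":-0.001,"spin":0},{"dx":0,"dy":0,"dz":0,"spin":0},{"dx":0,"dy":0,"dz":0,"spin":0},{"dx":0,"dy":0,"dz":-0.005,"spin":0},{"dx":0,"dy":0,"dz":-0.02,"spin":0},{"dx":0,"dy":0,"dz":-0.04,"spin":0},{"dx":0,"dy":0,"dz":-0.04,"spin":0},{"dx":0,"dy":0,"dz":-0.04,"spin":0},{"dx":0,"dy":0,"dz":-0.04,"spin":0}]' 0.7 20
python3 -m inch '[{"dx":0,"dy":0,"dz":0,"spin":0},{"dx":0,"dy":0,"dz":0,"spin":0},{"dx":0,"dy":0,"dz":0,"spin":0}]' 0
python3 - <<'E'
from h import *
s=sensors.read_state()
im,d,p=snap("wrist","w12");
im,d2,p2=snap("scene"); crop(im,"s12",240,130,480,310,3.3)
c=cloud(d,p,240,0,400,330).reshape(-1,3)
u=np.array([.950,.312]);
a=(c[:,:2]-[640.3,-16.0])@u+95
for lo in range(-120,130,10):
    k=(a>=lo)&(a<lo+10)&(c[:,2]>24)&(c[:,2]<230); 
    if k.sum(): print(lo,np.round(np.r_[c[k].mean(0),np.percentile(c[k][:,2],[10,90])]),k.sum())
E
```

```text
t: 22.35
position: [527.3, -52.7, 193.6]
tool_rot: [3.102, 0.497, -0.0]
wrist_force: [0.9, -0.6, -0.6]
grip_width: 0.7
t: 22.65
position: [526.7, -52.5, 190.5]
tool_rot: [-3.101, -0.497, 0.004]
wrist_force: [-0.1, -0.4, -1.1]
grip_width: 0.191
-110 [451. -77.  53.  52.  54.] 262
-100 [460. -75.  54.  53.  57.] 358
-90 [470. -74.  54.  53.  58.] 606
-80 [484. -81.  48.  32.  55.] 912
-70 [489. -69.  53.  53.  55.] 349
-60 [498. -63.  55.  53.  55.] 354
-50 [507. -60.  55.  54.  56.] 362
-40 [517. -57.  62.  54.  56.] 397
-30 [527. -54.  83.  55. 218.] 469
-20 [535. -51. 177.  56. 228.] 1437
-10 [545. -48.  56.  55.  57.] 392
0 [555. -44.  63.  56.  75.] 461
10 [564. -42.  62.  45.  75.] 413
20 [575. -38.  70.  62.  76.] 280
30 [584. -35.  69.  64.  76.] 381
40 [593. -32.  82.  66. 169.] 387
50 [603. -29. 145.  75. 175.] 803
60 [612. -26. 122.  75. 169.] 691
70 [622. -22.  81.  32. 130.] 600
80 [631. -19.  70.  34.  81.] 1155
90 [640. -16.  77.  75.  82.] 1163
100 [650. -13.  76.  75.  82.] 1079
110 [659. -10.  76.  75.  78.] 689
120 [664.  -8.  74.  74.  75.] 7
```

View pics/w12.png

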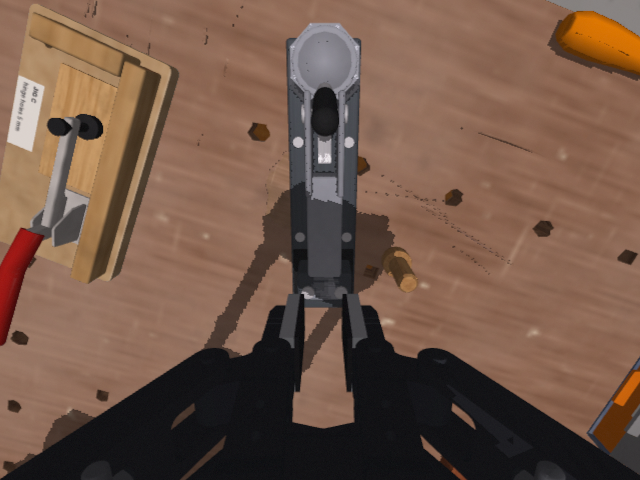

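View pics/s12.png

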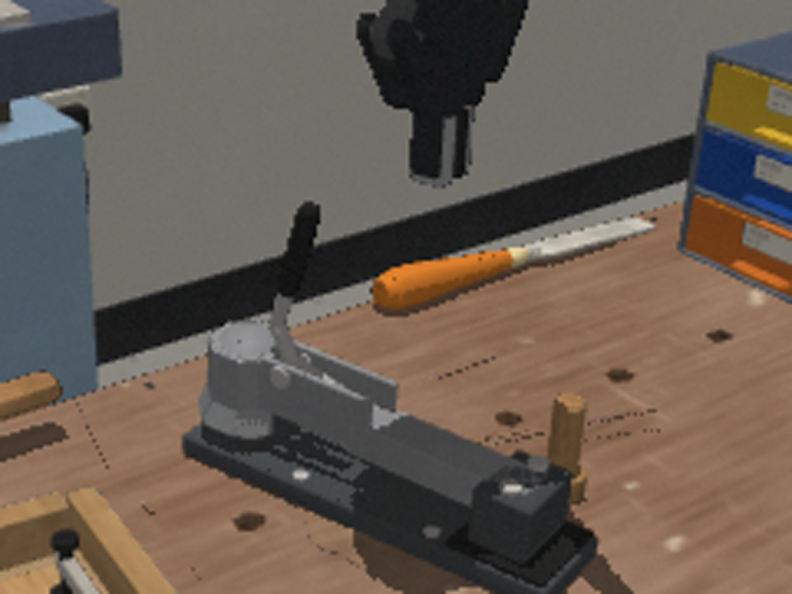

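```bash
python3 -m inch '[{"dx":0.02,"dy":0,"dz":0,"spin":0},{"dx":0.03,"dy":0,"dz":0,"spin":0},{"dx":0.035,"dy":0,"dz":0,"spin":0},{"dx":0.03,"dy":0,"dz":0,"spin":0},{"dx":0.013,"dy":0,"dz":0.01,"spin":0},{"dx":0,"dy":0,"dz":0.025,"spin":0},{"dx":0,"dy":0,"dz":0.022,"spin":0},{"dx":0,"dy":0,"dz":0.008,"spin":0},{"dx":0,"dy":0,"dz":0,"spin":0}]' 0
python3 -m inch '[{"dx":-0.006,"dy":0,"dz":0,"spin":0},{"dx":-0.006,"dy":0,"dz":0,"spin":0},{"dx":-0.005,"dy":0,"dz":0,"spin":0},{"dx":-0.005,"dy":0,"dz":0,"spin":0},{"dx":-0.005,"dy":0,"dz":0,"spin":0},{"dx":-0.005,"dy":0,"dz":0,"spin":0}]'
```

```text
t: 23.65
position: [647.3, -12.8, 124.2]
tool_rot: [-3.101, -0.496, 0.008]
wrist_force: [0.4, 1.2, -0.0]
grip_width: -0.001
t: 24.25
position: [620.3, -22.6, 127.6]
tool_rot: [3.102, 0.497, 0.007]
wrist_force: [3.4, 2.0, 0.5]
grip_width: -0.001
```

```bash
python3 -m inch '[{"dx":-0.005,"dy":0,"dz":0,"spin":0},{"dx":-0.005,"dy":0,"dz":0,"spin":0},{"dx":-0.005,"dy":0,"dz":0,"spin":0},{"dx":-0.005,"dy":0,"dz":0,"spin":0},{"dx":-0.005,"dy":0,"dz":0,"spin":0}]'
python3 - <<'E'
from h import *
im,d2,p2=snap("scene"); crop(im,"s13",240,130,480,310,3.3)
E
```

```text
t: 24.75
position: [595.0, -30.6, 126.6]
tool_rot: [3.102, 0.497, 0.0]
wrist_force: [3.1, 1.7, 0.2]
grip_width: -0.002
```

View pics/s13.png

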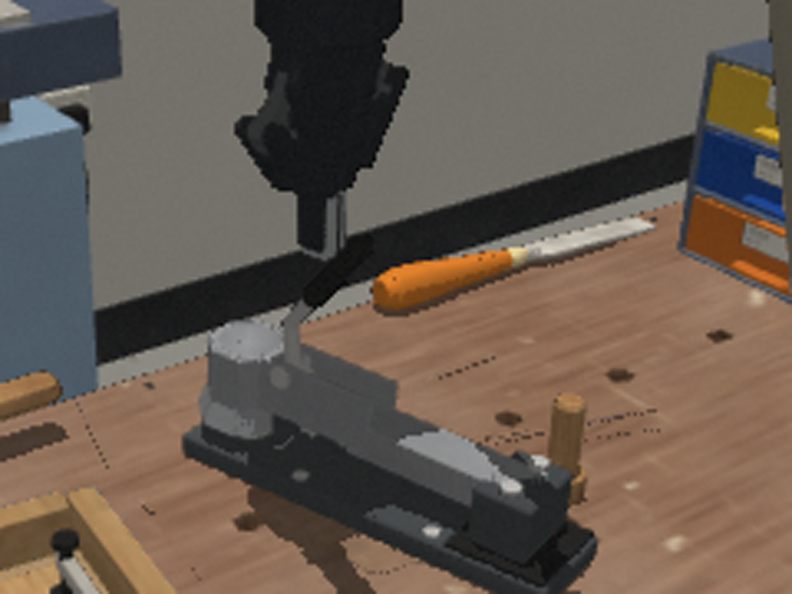

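```bash
python3 -m inch '[{"dx":-0.005,"dy":0,"dz":0.002,"spin":0},{"dx":-0.005,"dy":0,"dz":0.002,"spin":0},{"dx":-0.005,"dy":0,"dz":0.002,"spin":0},{"dx":-0.0055,"dy":0,"dz":0.003,"spin":0},{"dx":-0.0055,"dy":0,"dz":0.003,"spin":0}]'
python3 -m inch '[{"dx":-0.0045,"dy":0,"dz":0.004,"spin":0},{"dx":-0.0045,"dy":0,"dz":0.0045,"spin":0},{"dx":-0.0045,"dy":0,"dz":0.0045,"spin":0},{"dx":-0.004,"dy":0,"dz":0.005,"spin":0}]'
```

```text
t: 25.3
position: [570.3, -38.8, 114.4]
tool_rot: [3.102, 0.497, 0.001]
wrist_force: [4.0, 0.4, 1.4]
grip_width: 0.003
t: 25.7
position: [553.4, -44.3, 96.4]
tool_rot: [3.102, 0.497, -0.0]
wrist_force: [2.1, 1.1, 2.5]
grip_width: -0.001
```

```bash
python3 -m inch '[{"dx":-0.003,"dy":0,"dz":0.004,"spin":0},{"dx":-0.003,"dy":0,"dz":0.004,"spin":0},{"dx":-0.002,"dy":0,"dz":0.004,"spin":0}]'
python3 - <<'E'
from h import *
im,d2,p2=snap("scene"); crop(im,"s14",240,130,480,310,3.3)
E
```

```text
t: 26.0
position: [546.3, -46.7, 84.4]
tool_rot: [3.102, 0.497, 0.0]
wrist_force: [2.9, 0.1, 3.6]
grip_width: -0.002
```

View pics/s14.png

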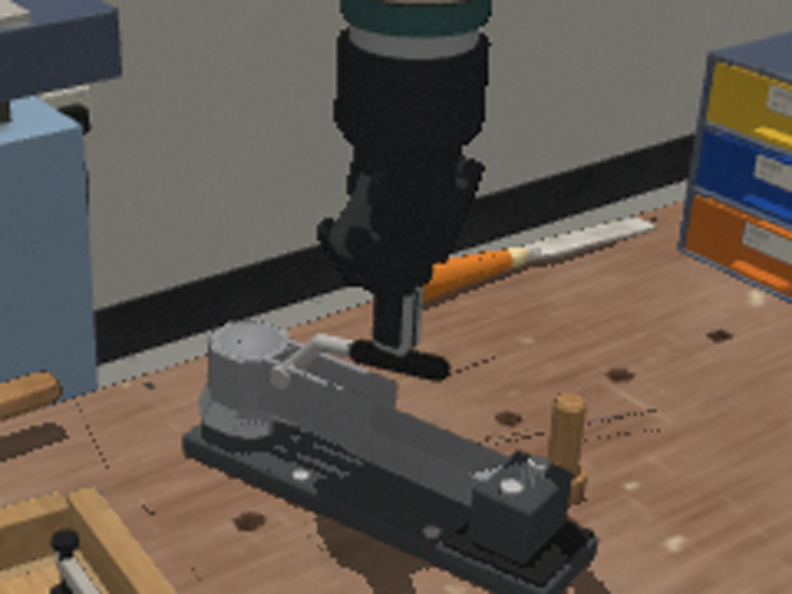

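```bash
python3 -m inch '[{"dx":-0.002,"dy":0,"dz":0.003,"spin":0},{"dx":-0.001,"dy":0,"dz":0.003,"spin":0},{"dx":0,"dy":0,"dz":0,"spin":0}]'
python3 -m inch '[{"dx":-0.001,"dy":0,"dz":0.003,"spin":0},{"dx":0,"dy":0,"dz":0.001,"spin":0},{"dx":0,"dy":0,"dz":0,"spin":0}]'
```

```text
t: 26.35
position: [542.9, -47.7, 78.2]
tool_rot: [3.102, 0.497, -0.002]
wrist_force: [1.6, -0.1, 1.5]
grip_width: 0.004
t: 26.65
position: [541.6, -48.1, 74.4]
tool_rot: [3.102, 0.497, -0.003]
wrist_force: [0.8, 0.6, 3.9]
grip_width: 0.001
```

```bash
python3 -m inch '[{"dx":0,"dy":0,"dz":0.002,"spin":0},{"dx":0,"dy":0,"dz":0.001,"spin":0},{"dx":0,"dy":0,"dz":0,"spin":0}]'
```

```text
t: 26.95
position: [541.0, -48.3, 72.1]
tool_rot: [3.101, 0.498, -0.005]
wrist_force: [-2.5, -1.5, 8.7]
grip_width: 0.002
```

```bash
python3 -m inch '[{"dx":0,"dy":0,"dz":0.001,"spin":0},{"dx":0,"dy":0,"dz":0,"spin":0}]'
python3 -m inch '[{"dx":0,"dy":0,"dz":0.001,"spin":0},{"dx":0,"dy":0,"dz":0,"spin":0},{"dx":0,"dy":0,"dz":0,"spin":0}]'
```

```text
t: 27.15
position: [541.0, -48.4, 71.8]
tool_rot: [3.101, 0.498, -0.004]
wrist_force: [-4.3, -1.7, 13.3]
grip_width: 0.001
t: 27.45
position: [541.1, -48.4, 71.7]
tool_rot: [3.101, 0.498, -0.003]
wrist_force: [-6.0, -0.8, 18.0]
grip_width: 0.001
```

```bash
python3 -m inch '[{"dx":0,"dy":0,"dz":-0.005,"spin":0},{"dx":0,"dy":0,"dz":-0.02,"spin":0},{"dx":0,"dy":0,"dz":-0.03,"spin":0},{"dx":-0.01,"dy":0,"dz":-0.03,"spin":0},{"dx":-0.03,"dy":0,"dz":-0.025,"spin":0},{"dx":-0.035,"dy":0,"dz":0,"spin":0},{"dx":-0.02,"dy":0,"dz":0,"spin":0},{"dx":0,"dy":0,"dz":0,"spin":0},{"dx":0,"dy":0,"dz":0,"spin":0}]'
python3 - <<'E'
from h import *
im,d,p=snap("wrist","w15");
im2,d2,p2=snap("scene"); crop(im2,"s15",240,130,480,310,3.3)
u=np.array([.950,.312])
c=cloud(d,p,200,0,450,400).reshape(-1,3)
a=(c[:,:2]-[640.3,-16.0])@u+95; l=(c[:,:2]-[640.3,-16.0])@np.array([-.312,.95])
for lo in range(-110,125,10):
    k=(a>=lo)&(a<lo+10)&(c[:,2]>24)&(c[:,2]<160)&(abs(l)<32); kk=k&(abs(l)<6)
    if k.sum(): print(lo,"top",np.percentile(c[kk][:,2],[50,95]).round(1) if kk.sum() else None,"lat",np.percentile(l[k],[2,98]).round(1))
E
```

```text
t: 28.35
position: [452.1, -77.4, 179.3]
tool_rot: [-3.102, -0.496, 0.0]
wrist_force: [-0.5, -0.7, -0.6]
grip_width: -0.001
-110 top [53.2 54.5] lat [-24.2  22.6]
-100 top [53.5 54.9] lat [-24.8  22.5]
-90 top [54.  55.1] lat [-24.5  23. ]
-80 top [54.2 55.4] lat [-24.2  22.7]
-70 top [54.5 55.7] lat [-15.1  13.6]
-60 top [55. 56.] lat [-15.7  13.4]
-50 top [55.5 90.1] lat [-15.5  13.3]
-40 top [91.6 93.2] lat [-15.3  13.9]
-30 top [92.1 93.7] lat [-15.1  13.7]
-20 top [92.4 94. ] lat [-15.   13.5]
-10 top [92.6 94.2] lat [-15.5  13.4]
0 top [93.1 94.7] lat [-15.1  13.6]
10 top [92.9 94.7] lat [-15.5  13.5]
20 top [91.8 93.3] lat [-15.4  14. ]
30 top [92.1 93.6] lat [-15.1  13.7]
40 top [91.2 93.4] lat [-15.5  13.6]
50 top [82.8 84.5] lat [-15.5  14.2]
60 top None lat [-10.8   9.2]
```

View pics/w15.png

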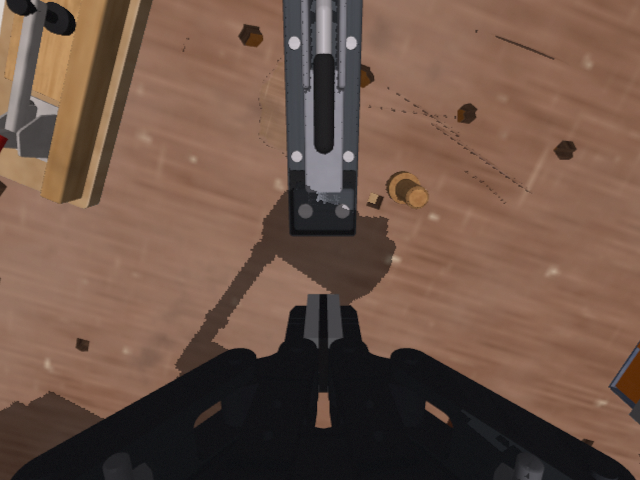

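View pics/s15.png

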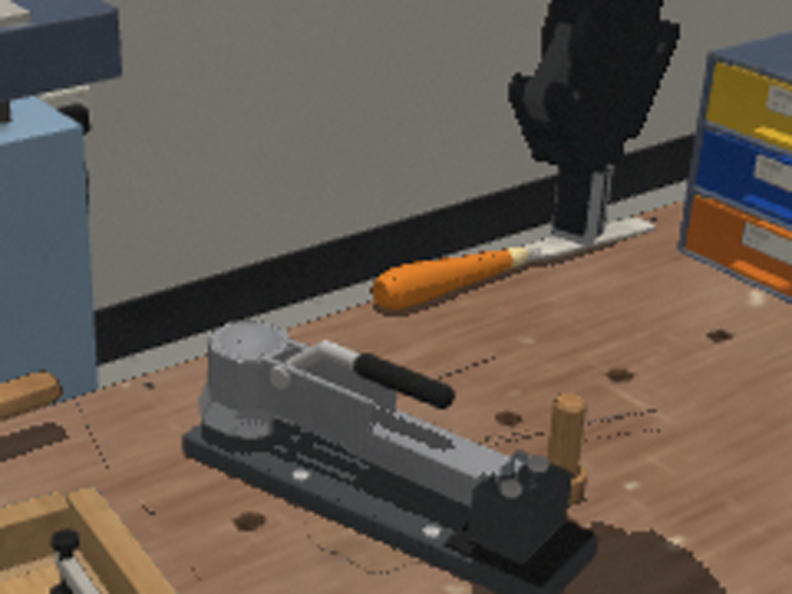

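Run:
```python
from h import *
im,d,p=snap("top","t16"); c=cloud(d,p,280,190,420,350).reshape(-1,3)
k=(c[:,2]>74)&(c[:,2]<100)&(np.hypot(c[:,0]-640,c[:,1]+16)<26)&(c[:,0]>620);s=c[k];print("crown",s.mean(0),k.sum())
q=s[np.hypot(*(s[:,:2]-s[:,:2].mean(0)).T)<10];print(np.median(q[:,2]))
```

```text
crown [641.87267581 -16.02944422  78.57312731] 413
82.007550118241
```

View pics/t16.png

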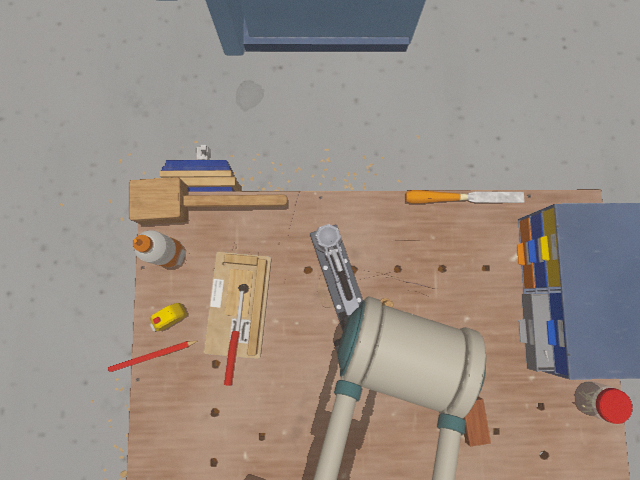

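Crown sits over the ball (within about 2 mm), at about 82 mm (socket about 53 mm), bystanders unmoved, robot clear. Handing in.

```bash
python3 -c "
from bench import r; print(r.hand_in())"
```

```text
the job is handed in; nothing more can be done
None
```

The coupler is mounted on the ball with its handle down against the stop and its foot on the pad. I handed the job in at about 28.5 s; no verdict came back.

**What I did**
- I raised the handle by pinching it to about 0.75 rad, then pushed it to about 1.4 rad with shut fingers.
- I gripped the bar, carried the coupler over the dog and lowered it onto the ball. I felt contact at a ball-centre height of about 54.7 mm; the cameras had said about 54.5.
- Holding it, I pressed to about 12 N and then 20 N on the mount, weight included, before letting go.
- I pushed the handle over and pressed it down to its hard stop with 18 N (about 26 N on the mount, with the weight).

**Last checks**
- **Ball fit:** the crown is within about 2 mm of the ball's axis, and the socket point is about 53 mm above the plate's underside.
- **Handle:** it is parallel to the bar to within about 0.01 rad.
- **Attitude:** the coupler tilts about 0.035 rad.
- **Bystanders:** none look moved in the last top picture, though the arm hid most of the dog there. The scene picture taken just before shows the dog in place.
- **Robot:** it is clear of everything.

**What went wrong or disagreed**
- The fingertips really stood about 40 mm higher than the reported TCP position implied. My first pinch closed on air above the handle; I corrected every height after that.
- Past about 0.75 rad the pinch dragged the coupler about 45 mm along the bench and tilted it. I set it back down level and finished raising the handle by pushing.

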